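# Fill the smoker box and load the kebab rack

### The job

Get things ready for the grill: open the smoker box, pour all the wood chunks into it from the steel cup, stand the empty cup upright on the worktop again and shut the smoker box. Lay every kebab across the notched rack on the grill topper, one to each pair of opposite notches, with the skewer down in both notches and the food hanging between the two rails. Do not knock over or shift the other things on the worktop.

Things in the scene. Friction and masses are not known exactly. Their poses are not given: they have to be found in the camera images.
- rack: stainless kebab rack on a perforated grill topper (tray 248 x 268 mm, 14 mm rim); fixed, origin mid-underside of the tray. Two sheet rails 4 mm thick at x = -85 and +85 mm run along its y. Each has four notches 16 mm wide at y = -90, -30, 30, 90 mm, floor at z = 62 mm; the teeth rise to z = 74 mm. Between the rails all is clear above z = 33 mm
- board: wooden board 260 x 310 x 12 mm thick on which the kebabs lie at the start; fixed, origin at the middle of its underside (top at z = 12 mm)
- smoker: open-topped stainless smoker box, 100 (x) x 180 (y) x 55 mm high, walls and floor 3 mm, with a hinged lid; fixed, origin at the middle of its underside, x pointing from the knob side to the hinge side
- lid (a joint): smoker box lid, rad: 0 shut, grows as its knob side rises, up to 1.75. The hinge runs along the box's y at its +x top edge and is stiff: the lid stays where it is left and moves with about 2 N at the knob. The lid is a 3 mm plate 100 x 180 mm
- lid_knob (a point): middle of the lid's wooden knob (22 mm diameter, 19 mm high, on a 16 mm stem), 25 mm above the lid's upper face and 78 mm from the hinge line along the lid; 28 mm to the robot's side of the box's middle when shut. It moves with the lid; its z is the lid's upward normal
- lid_hinge (a point): point on the lid's hinge line, middle of the box's +x top edge, axes as the smoker box
- cup: loose round steel cup, 90 mm high, 56 mm outer diameter at the foot and 70 mm at the rim, wall 3 mm, about 0.16 kg, smooth inside (the wood chunks in it slide on a slope of 20 degrees or so); origin at the middle of its underside, z towards its mouth
- cup_rim (a point): middle of the cup's mouth
- chunk1: smoking-wood chunk, a rough block about 20 x 19 x 18 mm, 11 g, loose in the cup at the start; origin at its middle
- chunk2: smoking-wood chunk, a rough block about 20 x 19 x 18 mm, 11 g, loose in the cup at the start; origin at its middle
- chunk3: smoking-wood chunk, a rough block about 20 x 19 x 18 mm, 11 g, loose in the cup at the start; origin at its middle
- chunk4: smoking-wood chunk, a rough block about 20 x 19 x 18 mm, 11 g, loose in the cup at the start; origin at its middle
- chunk5: smoking-wood chunk, a rough block about 20 x 19 x 18 mm, 11 g, loose in the cup at the start; origin at its middle
- chunk6: smoking-wood chunk, a rough block about 20 x 19 x 18 mm, 11 g, loose in the cup at the start; origin at its middle
- kebab1: kebab, loose, 0.16 kg, may be absent: cheese and vegetables in a square bar 110 long, 26 x 26 mm, on a flat steel skewer 8 wide, 4 mm thick. Origin on the skewer at mid-food, 13 mm above what the food lies on; x runs to the point at +125 mm; bare steel beyond the food ends at -55 and +55; wooden handle 16 x 11 mm from -105 to -170 mm. Balances 7 mm from the origin, handle side
- kebab2: kebab, loose, 0.16 kg, may be absent: cheese and vegetables in a square bar 110 long, 26 x 26 mm, on a flat steel skewer 8 wide, 4 mm thick. Origin on the skewer at mid-food, 13 mm above what the food lies on; x runs to the point at +125 mm; bare steel beyond the food ends at -55 and +55; wooden handle 16 x 11 mm from -105 to -170 mm. Balances 7 mm from the origin, handle side
- kebab3: kebab, loose, 0.16 kg, may be absent: cheese and vegetables in a square bar 110 long, 26 x 26 mm, on a flat steel skewer 8 wide, 4 mm thick. Origin on the skewer at mid-food, 13 mm above what the food lies on; x runs to the point at +125 mm; bare steel beyond the food ends at -55 and +55; wooden handle 16 x 11 mm from -105 to -170 mm. Balances 7 mm from the origin, handle side
- kebab4: kebab, loose, 0.16 kg, may be absent: cheese and vegetables in a square bar 110 long, 26 x 26 mm, on a flat steel skewer 8 wide, 4 mm thick. Origin on the skewer at mid-food, 13 mm above what the food lies on; x runs to the point at +125 mm; bare steel beyond the food ends at -55 and +55; wooden handle 16 x 11 mm from -105 to -170 mm. Balances 7 mm from the origin, handle side
- shaker: bystander: glass shaker with a metal cap, 48 mm diameter, 115 mm high; origin at its underside
- sauce: bystander: brown glass bottle, 58 mm diameter, 190 mm high; origin at its underside
- spoon: bystander: wooden spoon 270 mm long lying behind the smoker box, 20 mm high; origin at its middle
- scraper: bystander: steel grill scraper 255 mm long lying at the side; origin near its middle
- tongs: bystander: grill tongs 370 mm long lying at the side; origin near the middle
Things that resemble listed ones, but are neither listed nor needed, are in the scene too. What is shaped like the smoker but pink or red is not meant.

How it is judged:
By the outcome, as a careful person would: the job done as asked, in the order asked, and still so for the second after the job is handed in, with the robot touching nothing.
Of kebab1, kebab2, kebab3, kebab4 only 2 to 4 are there at a start; the rules pass over those that are not, and their reading is None.
At some moment in a run one of kebab1, kebab2, kebab3, kebab4 may be knocked a few centimetres aside while the robot is not near it.
It also fails if it takes over 210 s, if anything falls off the work surface, if the arm or the gripper's body presses on something with over 40 N, if the wrist force passes 120 N, or if a joint passes its speed limit or range.

### The arm

A 6-joint arm with a two-finger parallel gripper is mounted at the origin on the work surface. World frame = base frame: x ahead of the robot, y to its left, z up, the work surface at z = 0. Lengths are in m, angles in rad, forces in N, time in s.
With the tool pointing down it reaches from about 0.375 to 0.9 m from the base axis. Payload 3.1 kg.
Tool frame: the origin (TCP) lies between the finger pads; the fingertips stand 8 mm ahead of it and the grasp point (between the pads) lies 11 mm behind it; z points along the fingers, y is the line along which they close (so a half turn about z gives the same grasp; the last joint's range is limited). The gripper opens to 87 mm and grips with 3 to 60 N. Pads are 19 mm wide; open, the fingers measure 117 mm over their backs; the gripper's body (75 mm by 190 mm) begins 51 mm behind the grasp point.
Start: joints at [-1.425, 0.527, 1.433, -0, 1.181, -0.178], TCP at [0.199, -0.592, 0.231] pointing down, gripper open.
Joint ranges: [-3.08, 3.08], [-0.75, 2.2], [0.22, 2.44], [-1.43, 4.57], [0, 2.65], [-2.85, 2.85]. Speed limits (rad/s): [2.79, 2.79, 3.14, 3.14, 3.14, 3.14].

### API

Orientations are given as a unit quaternion [x, y, z, w].
In Python, from rig import robot gives the robot as it stands.
- The arm moves only by the tool move_arm, never from a script. Its argument "motion" is text: rows parted by semicolons, each of 5 numbers parted by spaces: the opening, from -1 (shut) to 1 (fully open), then the shift along the tool's x, y, z normalised to -1 to 1, where 1 is 0.2 m, then the turn about the tool's z normalised to -1 to 1, where 1 is pi rad. A call has 1 to 12 rows; each row is the pose to reach, as a shift and turn from the pose commanded when the call began, along the tool's axes at that moment, turning the shorter way round; what a row does not reach only later rows make up. A row lasts 1/12 s, in which the tool goes at most 41.7 mm and 7.16 degrees, less where a joint would pass 70% of its speed; a pose out of reach is approached as far as the arm can. A call with a number of a shift or a turn outside -1 to 1 is refused whole. A call with a gripper value outside its range is refused whole. The fingers move at their own pace and stop on an object; "newtons" is the grip in N (left out, the last holds). Time passes only in rows, so rows that repeat a pose let the fingers close. It gives the time, the measured TCP pose, the force, the opening and the grip force at its end, in the units of the state.
- robot.get_obs(): the state, without advancing time (a new reading comes with each control period).
- robot.camera(name): name is "side" or "top" or "wrist"; returns (picture, depth): 420x560x3 uint8, red, green, blue; 420x560 float32, m along the optical axis (not along the pixel's ray), 0 where there is no reading.
- robot.camera_model(name): a dict with "mtx" (3x3 intrinsics, pixels), "position" and "attitude" of the camera in the world. Camera axes: x right, y down, z forward; pixel columns grow to the right and rows downward; lengths in m; the calibration is good to about 2 mm. A picture is of the moment at which its call begins: read the wrist's pose just before it. camera_model takes no time and is no camera call; for the wrist camera it gives the pose at the moment of the call.
- robot.hand_in(): hands the job in; it is judged then, once.
The state is a dict: "time": time; "q": joint angles; "joint_velocities": joint speeds; "joint_torque": joint torques, N m; "position": TCP position; "tool_rot": TCP orientation; "ft_force": force on the tool from outside, world axes, zero at the start; "moment": the same for the moment, N m; "grip_width": finger opening in m; "grip_force": force on a finger pad.
Only numpy, scipy, OpenCV 4.12 (cv2) and the standard library are available. Lean on these libraries where they do the work, as an engineer would, in place of code of your own. Each camera call takes 0.05 s, during which the arm holds its last target. There are 200 camera calls.

## Working session

There is one attempt and no reset: what is moved stays moved. The work goes in short steps, Python scripts to look and compute and a tool call to move; the robot and the scene stay as the last step left them, time stands still between calls to the robot, and variables do not carry over. Pictures are saved under pics/ and viewed, at most 14 in all, crops included, and the job is handed in when it is done.

Besides the shell and the picture viewer there is one more tool, called after "Call:" as name(argument=value, ...) on one line, values as JSON. move_arm: Moves the arm, as the interface text tells. Its arguments: {"type":"object","properties":{"motion":{"type":"string"},"newtons":{"type":"number"}},"required":["motion"]}

```bash
ls; mkdir -p pics
python3 - <<'E'
from rig import robot
import cv2,numpy as np
for n in("top","side"):
    p,d=robot.camera(n); cv2.imwrite(f"pics/{n}0.png",p[:,:,::-1]); np.save(f"pics/{n}0.npy",d)
    print(n,robot.camera_model(n))
print(robot.camera_model("wrist"))
print(robot.get_obs())
E
```

```text
pics
top {'mtx': array([[512.04331215,   0.        , 271.80539155],
       [  0.        , 512.04331215, 210.84710685],
       [  0.        ,   0.        ,   1.        ]]), 'position': array([0.23711746, 0.00925243, 1.84800634]), 'attitude': array([ 0.71634284, -0.69485887,  0.04632356, -0.04333828])}
side {'mtx': array([[414.02011125,   0.        , 277.28183613],
       [  0.        , 414.02011125, 210.46995208],
       [  0.        ,   0.        ,   1.        ]]), 'position': array([-0.47130099,  1.01380859,  1.01290468]), 'attitude': array([-0.32370298,  0.82229409, -0.43767069,  0.16581065])}
{'mtx': array([[325.67449941,   0.        , 278.29862266],
       [  0.        , 325.67449941, 205.265259  ],
       [  0.        ,   0.        ,   1.        ]]), 'position': array([ 0.26442313, -0.5708203 ,  0.382904  ]), 'attitude': array([ 0.80508071, -0.57900846, -0.07601224,  0.10400188])}
{'time': 0.1, 'q': array([-1.42549174e+00,  5.28402480e-01,  1.43379656e+00, -1.14449779e-05,
        1.18138465e+00, -1.78502814e-01]), 'joint_velocities': array([ 0.0008351 , -0.00254736, -0.00127683,  0.00111527, -0.00136844,
       -0.00061022]), 'joint_torque': array([-4.94096766e-04, -4.40985525e+01, -1.77150285e+01,  6.34858129e-02,
        5.33987966e-02, -4.15103693e-05]), 'position': array([ 0.19878856, -0.59185434,  0.22964436]), 'tool_rot': array([ 9.86921361e-01,  1.61199369e-01,  1.12327650e-05, -9.95466968e-04]), 'ft_force': array([ 0.65086671, -0.51447173,  0.23744481]), 'moment': array([0.02602724, 0.01864188, 0.03257615]), 'grip_force': 0.0, 'grip_width': 0.0870537498270837}
```

View pics/top0.png

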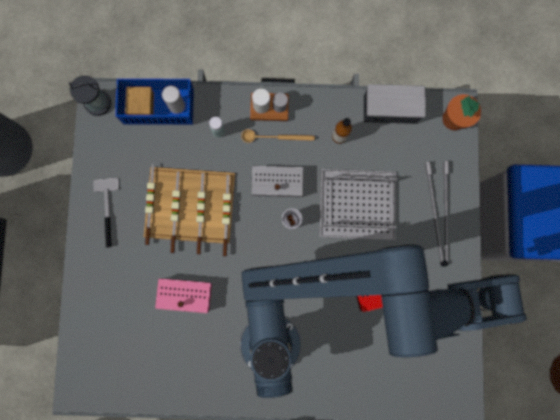

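View pics/side0.png

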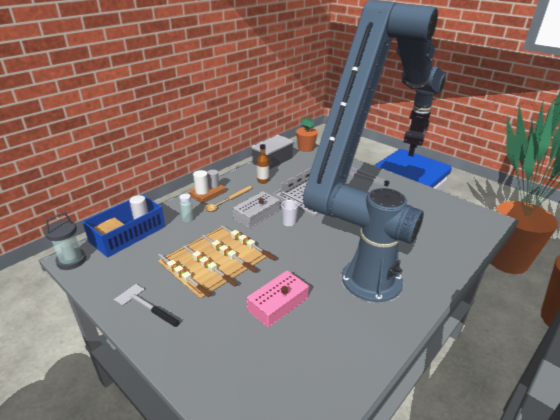

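```bash
cat > h.py <<'E'
from rig import robot
import cv2,numpy as np
from scipy.spatial.transform import Rotation as R
def snap(n,f=None):
    m=robot.camera_model(n); p,d=robot.camera(n)
    if f: cv2.imwrite(f"pics/{f}.png",p[:,:,::-1])
    return m,p,d
def rays(m,uv):
    uv=np.atleast_2d(np.asarray(uv,float)); K=m['mtx']
    r=np.c_[(uv-K[:2,2])/np.diag(K)[:2],np.ones(len(uv))]
    return R.from_quat(m['attitude']).apply(r)
def onplane(m,uv,z):
    r=rays(m,uv); c=m['position']; return c+r*((z-c[2])/r[:,2])[:,None]
def bydepth(m,d,uv):
    uv=np.atleast_2d(uv).astype(int); return m['position']+rays(m,uv)*d[uv[:,1],uv[:,0]][:,None]
def cloud(m,d):
    v,u=np.mgrid[:420,:560]; return bydepth(m,d,np.c_[u.ravel(),v.ravel()]).reshape(420,560,3)
def pose():
    o=robot.get_obs(); x=R.from_quat(o['tool_rot']).as_matrix()[:,0]
    return o['time'],o['position'],np.degrees(np.arctan2(x[1],x[0]))
def go(x,y,z,yaw=None):
    "shift+turn in move_arm units"
    t,p,a=pose(); Rm=R.from_quat(robot.get_obs()['tool_rot']).as_matrix()
    s=Rm.T@(np.array([x,y,z])-p)/.2
    tw=0 if yaw is None else -((yaw-a+180)%360-180)/180
    print("t%.1f"%t,p.round(4),"yaw%.1f"%a,"->",s.round(3),"turn",round(tw,4))
E
python3 - <<'E'
from h import *
m,p,d=snap("top")
for n,uv in dict(smk=[(253,168),(302,168),(302,194),(253,194),(279,187)],cup=[(291,219)],rack=[(322,173),(396,173),(396,235),(322,235)],board=[(150,168),(236,170),(232,243),(146,240)],keb=[(150,205),(176,210),(201,210),(226,210)],sh=[(215,125)],sauce=[(342,130)]).items(): print(n,bydepth(m,d,uv).round(3).tolist())
go(0.45,-0.05,0.3,0)
E
```

```text
smk [[0.617, 0.077, 0.059], [0.622, -0.098, 0.06], [0.54, -0.104, -0.01], [0.525, 0.074, 0.047], [0.545, -0.017, 0.097]]
cup [[0.442, -0.064, 0.033]]
rack [[0.618, -0.175, 0.005], [0.627, -0.447, 0.001], [0.399, -0.448, -0.002], [0.39, -0.179, 0.003]]
board [[0.616, 0.455, 0.009], [0.618, 0.14, 0.01], [0.352, 0.145, -0.004], [0.352, 0.45, 0.022]]
keb [[0.477, 0.441, 0.031], [0.459, 0.344, 0.048], [0.463, 0.257, 0.041], [0.466, 0.168, 0.039]]
sh [[0.755, 0.213, 0.109]]
sauce [[0.744, -0.228, 0.134]]
t0.1 [ 0.1988 -0.592   0.2298] yaw18.6 -> [ 2.053 -2.17  -0.347] turn 0.1031
```

Call:
move_arm(motion="1 0.87 -0.87 -0.3 0; 1 0.87 -0.87 -0.3 0; 1 0.87 -0.87 -0.3 0; 1 0.87 -0.87 -0.3 0; 1 0.87 -0.87 -0.3 0; 1 0.87 -0.87 -0.3 0; 1 0.87 -0.87 -0.3 0", newtons=15)

```text
time: 0.73
position: [0.3103, -0.3659, 0.2917]
tool_rot: [0.987, 0.164, 0.001, -0.002]
ft_force: [-0.0, -0.3, -0.5]
grip_width: 0.087
grip_force: 0.0
```

Call:
move_arm(motion="1 0.87 -0.87 -0.3 0.1033; 1 0.87 -0.87 -0.3 0.1033; 1 0.87 -0.87 -0.3 0.1033; 1 0.87 -0.87 -0.3 0.1033; 1 0.87 -0.87 -0.3 0.1033; 1 0.87 -0.87 -0.3 0.1033; 1 0.87 -0.87 -0.3 0.1033; 1 0.87 -0.87 -0.3 0.1033")

```text
time: 1.4
position: [0.4191, -0.1499, 0.3513]
tool_rot: [1.0, 0.002, 0.001, 0.0]
ft_force: [0.1, -0.7, -0.9]
grip_width: 0.0872
grip_force: 0.0
```

Run:
```python
from h import *
print(pose()); m,p,d=snap("wrist","w1"); np.savez("pics/w1.npz",p=p,d=d,**m); print(m['position'],R.from_quat(m['attitude']).as_matrix().round(3).tolist())
```

```text
(1.4, array([ 0.41907791, -0.14993143,  0.35126189]), np.float64(0.25291824828652887))
[ 0.4880418  -0.15026678  0.50458544] [[0.004, -0.967, -0.254], [-1.0, -0.004, -0.002], [0.001, 0.254, -0.967]]
```

View pics/w1.png

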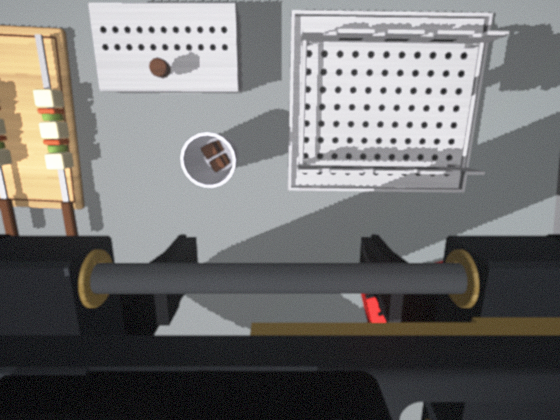

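```bash
cat >> h.py <<'E'
def tri(m1,a,m2,b):
    r1,r2=rays(m1,a)[0],rays(m2,b)[0]; A=np.c_[r1,-r2]
    s=np.linalg.lstsq(A,m2['position']-m1['position'],rcond=None)[0]
    P1=m1['position']+s[0]*r1; P2=m2['position']+s[1]*r2
    return (P1+P2)/2,np.linalg.norm(P1-P2)
def blob(mask,box):
    u0,v0,u1,v1=box; M=np.zeros(mask.shape,np.uint8); M[v0:v1,u0:u1]=mask[v0:v1,u0:u1]
    cs=cv2.findContours(M,cv2.RETR_EXTERNAL,cv2.CHAIN_APPROX_NONE)[0]
    return max(cs,key=cv2.contourArea)
E
python3 - <<'E'
from h import *
w=dict(np.load("pics/w1.npz")); p=w['p'].astype(int); m=w
g=p.mean(2); print("lid",g[70,200],"table",g[120,130],"rim",g[159,182-3:182+4],g[110:190,250].round()[:3])
hsv=cv2.cvtColor(w['p'],cv2.COLOR_RGB2HSV)
print("knob",hsv[67,159],"table",hsv[120,130],"lid",hsv[70,200])
mt,pt,dt=snap("top"); ht=cv2.cvtColor(pt,cv2.COLOR_RGB2HSV)
kb=((hsv[...,1]>90)&(hsv[...,2]<130)).astype(np.uint8)
c=blob(kb,(140,50,180,90)); ck=cv2.minEnclosingCircle(c); print("knob px",ck)
kt=((ht[...,1]>90)&(ht[...,2]<130)).astype(np.uint8)
c2=blob(kt,(268,180,290,195)); ct=cv2.minEnclosingCircle(c2); print("top",ct)
print("knob tri",tri(m,ck[0],mt,ct[0]))
lid=(g>185).astype(np.uint8)
c=blob(lid,(85,0,250,100)); r=cv2.minAreaRect(c); b=cv2.boxPoints(r); print("lid",b.round(1).tolist()); print(onplane(m,b,.058).round(4).tolist())
c=blob((g>175).astype(np.uint8),(170,120,245,200)); e=cv2.minEnclosingCircle(c); print("rim",e,cv2.fitEllipse(c)); print(onplane(m,e[0],.09),e[1]*(.5046-.09)/325/.967)
ctop=blob((pt.mean(2)>150).astype(np.uint8),(275,205,308,232)); et=cv2.minEnclosingCircle(ctop); print(et,tri(m,e[0],mt,et[0]))
cv2.imwrite("pics/z1.png",np.hstack([cv2.resize(w['p'][0:200,80:260,::-1],None,fx=2,fy=2),cv2.resize(pt[150:250,240:310,::-1],(280,400))]))
E
```

```text
lid 231.0 table 171.66666666666666 rim [184.         225.         249.66666667 247.         189.33333333
 120.66666667 106.66666667] [174. 174. 173.]
knob [  8 104 125] table [102   7 174] lid [120   3 233]
knob px ((157.07691955566406, 67.23076629638672), 8.301027297973633)
top ((277.0, 186.5), 1.8028756380081177)
knob tri (array([ 0.54596387, -0.01019374,  0.09946067]), np.float64(0.00031958430780213185))
lid [[87.19999694824219, 90.0999984741211], [88.0, 1.7000000476837158], [237.8000030517578, 3.0], [237.0, 91.4000015258789]]
[[0.5241, 0.0972, 0.058], [0.6259, 0.0815, 0.058], [0.6253, -0.1007, 0.058], [0.5233, -0.0969, 0.058]]
rim ((208.48048400878906, 162.0713348388672), 32.93227005004883) ((207.42388916015625, 160.6293182373047), (54.64616012573242, 61.407371520996094), 149.93263244628906)
[[ 0.43551716 -0.06209764  0.09      ]] 0.043445132965556424Traceback (most recent call last):
  File "<stdin>", line 15, in <module>
  File "h.py", line 35, in blob
    return max(cs,key=cv2.contourArea)
ValueError: max() iterable argument is empty
```

Run:
```python
from h import *
w=dict(np.load("pics/w1.npz")); m=w; g=w['p'].astype(int).mean(2)
M=(g>205).astype(np.uint8)
c=blob(M,(85,0,250,100)); q=cv2.approxPolyDP(c,6,True)[:,0]; P=onplane(m,q,.058); print(q.tolist(),P.round(4).tolist())
print(cv2.minAreaRect((P[:,:2]*1000).astype(np.float32)))
ck=(157.1,67.2); print("knob top ray@.0925",onplane(m,ck,.0925).round(4),"mid",onplane(m,ck,.083).round(4))
c=blob(M,(170,120,245,200)); e=cv2.minEnclosingCircle(c); print("rim",e,cv2.fitEllipse(c)); print(onplane(m,[e[0],cv2.fitEllipse(c)[0]],.09).round(4))
mt,pt,dt=snap("top"); gt=pt.astype(int).mean(2)
print(gt[208:232:2,278:306:2].round().astype(int))
cr=onplane(m,e[0],.09)
```

```text
[[89, 3], [100, 89], [236, 90], [233, 4]] [[0.6245, 0.0805, 0.058], [0.5255, 0.0805, 0.058], [0.525, -0.0957, 0.058], [0.6242, -0.0949, 0.058]]
((574.7813720703125, -7.592201232910156), (176.34121704101562, 99.21168518066406), 89.90155029296875)
knob top ray@.0925 [[ 0.5472 -0.0078  0.0925]] mid [[ 0.5485 -0.0045  0.083 ]]
rim ((207.6851806640625, 159.6851806640625), 28.764379501342773) ((207.3660430908203, 159.7201690673828), (53.272212982177734, 56.70881652832031), 139.1351776123047)
[[ 0.4385 -0.0612  0.09  ]
 [ 0.4385 -0.0608  0.09  ]]
[[108 107 109 109 117 125 132 135 130  94  46  41  40  45]
 [109 109 111 118 128 117 115 124 140 104  43  46  43  57]
 [110 110 118 128 104  85  82  92 107  87  44  40  52  75]
 [111 109 138 110  79  70  59  83  86  63  48  50  66  77]
 [110 113 134  98  77  42  31  73 112  69  51  64  74  78]
 [113 110 116 103  91  38  33  68 107  83  62  77  77  77]
 [111 113 119 117 112  63  37  43  77  76  72  79  76  65]
 [110 112 136 127 125 102  45  36  51  70  79  77  74  50]
 [110 110 124 138 136 120  69  41  63  75  79  76  59  42]
 [111 109 112 126 143 134 108  74  76  79  79  72  74  85]
 [110 109 111 113 119 133 125  90  83  81  69  62  90 100]
 [111 111 112 113 113 110  98  92  86  79  54  71  84  86]]
```

Call:
move_arm(motion="1 0 -0.71 0.4 0; 1 0 -0.71 0.4 0; 1 0 -0.71 0.4 0; 1 0 -0.71 0.4 0; 1 0 -0.71 0.4 0; 1 0 -0.71 0.4 0")

```text
time: 2.05
position: [0.4169, -0.01, 0.2691]
tool_rot: [1.0, 0.0, -0.002, -0.0]
ft_force: [0.4, -0.7, -0.2]
grip_width: 0.0873
grip_force: 0.0
```

Run:
```python
from h import *
print(pose()); m,p,d=snap("wrist","w2"); np.savez("pics/w2.npz",p=p,d=d,**m)
w=dict(np.load("pics/w1.npz"))
g=p.astype(int).mean(2); M=(g>205).astype(np.uint8)
def px(P):
    c=R.from_quat(m['attitude']).inv().apply(np.array(P)-m['position']); return (m['mtx']@(c/c[2]))[:2]
a=px([.4385,-.061,.09]); print("cup exp",a); u,v=a.astype(int)
c=blob(M,(max(u-50,0),v-50,u+50,v+50)); e=cv2.minEnclosingCircle(c); print(e)
print("cup rim tri",tri(w,(207.6,159.7),m,e[0]))
a=px([.547,-.0076,.0925]); u,v=a.astype(int); h=cv2.cvtColor(p,cv2.COLOR_RGB2HSV)
c=blob(((h[...,1]>90)&(h[...,2]<150)).astype(np.uint8),(u-30,v-30,u+30,v+30)); k=cv2.minEnclosingCircle(c); print(a,k,tri(w,(157.1,67.2),m,k[0]))
go(.547,-.0076,.2,0)
```

```text
(2.05, array([ 0.4169193 , -0.00995736,  0.26912098]), np.float64(0.016053866659775796))
cup exp [327.47342471 166.51491451]
((326.9210510253906, 166.07894897460938), 34.77928161621094)
cup rim tri (array([ 0.43846603, -0.06071254,  0.08796807]), np.float64(0.00037449532719240514))
[274.97383463  50.52196011] ((274.5, 50.1363639831543), 11.147682189941406) (array([ 0.5475333 , -0.00715571,  0.09072069]), np.float64(0.00024289777173060312))
t2.1 [ 0.4182 -0.0111  0.2701] yaw-0.1 -> [ 0.644 -0.019  0.35 ] turn -0.0004
```

View pics/w2.png

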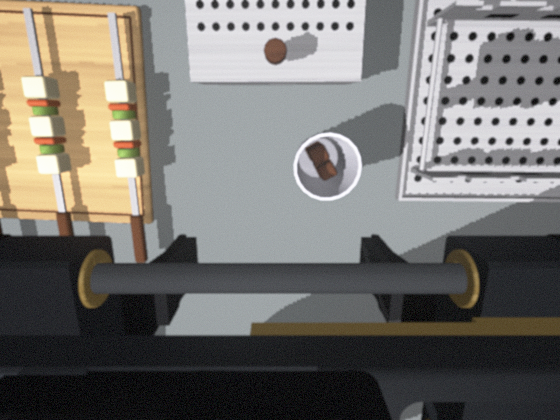

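Call:
move_arm(motion="1 0.645 -0.018 0.4 0; 1 0.645 -0.018 0.4 0; 1 0.645 -0.018 0.4 0; 1 0.645 -0.018 0.4 0; 1 0.645 -0.018 0.9 0; 1 0.645 -0.018 0.9 0; 1 0.645 -0.018 0.98 0; 1 0.645 -0.018 0.98 0; 1 0.645 -0.018 0.98 0")

```text
time: 2.85
position: [0.5474, -0.0087, 0.0738]
tool_rot: [1.0, -0.002, -0.001, -0.0]
ft_force: [0.2, 0.6, 0.7]
grip_width: 0.0872
grip_force: 0.0
```

Call:
move_arm(motion="-1 0 0 0 0; -1 0 0 0 0; -1 0 0 0 0; -1 0 0 0 0; -1 0 0 0 0; -1 0 0 0 0; -1 0 0 0 0; -1 0 0 0 0; -1 0 0 0 0", newtons=15)

```text
time: 3.6
position: [0.5471, -0.0062, 0.0746]
tool_rot: [1.0, -0.0, -0.0, -0.0]
ft_force: [-0.5, -0.5, 0.2]
grip_width: 0.0348
grip_force: 0.0
```

Run:
```python
from h import *
o=robot.get_obs(); t,p,a=pose(); print(t,p,a,o['grip_width'],o['grip_force'])
g0=p+[0,0,.011]; h=np.array([.625,g0[1],.0565]); r=g0-h; 
for f in np.arange(8,101,8):
    th=np.radians(f); v=np.array([r[0]*np.cos(th)+r[2]*np.sin(th),0,-r[0]*np.sin(th)+r[2]*np.cos(th)])-r
    print(f,(v[0]/.2).round(3),(-v[2]/.2).round(3))
```

```text
3.6 [ 0.54713907 -0.00621643  0.07457497] -0.027163330386815118 0.034840528496221025 0.0
8 0.024 -0.053
16 0.055 -0.102
24 0.093 -0.146
32 0.136 -0.184
40 0.185 -0.216
48 0.237 -0.241
56 0.292 -0.259
64 0.349 -0.268
72 0.407 -0.27
80 0.465 -0.263
88 0.521 -0.249
96 0.575 -0.227
```

Call:
move_arm(motion="-1 0 0 0 0; -1 0 0 0 0; -1 0 0 0 0; -1 0 0 0 0; -1 0 0 0 0")

```text
time: 4.02
position: [0.5471, -0.0066, 0.0744]
tool_rot: [1.0, -0.0, -0.0, 0.0]
ft_force: [-0.5, -2.4, -1.5]
grip_width: 0.0213
grip_force: 15.0
```

Call:
move_arm(motion="-1 0.024 0 -0.053 0; -1 0.055 0 -0.102 0; -1 0.093 0 -0.146 0; -1 0.136 0 -0.184 0; -1 0.185 0 -0.216 0; -1 0.237 0 -0.241 0; -1 0.292 0 -0.259 0; -1 0.349 0 -0.268 0; -1 0.407 0 -0.27 0; -1 0.465 0 -0.263 0; -1 0.521 0 -0.249 0; -1 0.575 0 -0.227 0")

```text
time: 5.02
position: [0.6626, -0.0063, 0.121]
tool_rot: [1.0, -0.0, 0.0, -0.0]
ft_force: [-0.7, -0.8, 3.3]
grip_width: 0.0214
grip_force: 15.0
```

Run:
```python
from h import *
o=robot.get_obs(); print(pose(),o['grip_width'],o['grip_force'])
m,p,d=snap("top","t2"); m2,p2,d2=snap("side")
cv2.imwrite("pics/c1.png",np.hstack([cv2.resize(p[130:260,220:330,::-1],(440,520)),cv2.resize(p2[120:250,200:300,::-1],(360,468),interpolation=2)[:520] if 0 else cv2.resize(p2[120:250,200:290,::-1],(360,520))]))
```

```text
(5.0167, array([ 0.66259196, -0.00626475,  0.12101624]), np.float64(-0.04276782379758612)) 0.021362982843145757 15.002629291375342
```

View pics/c1.png

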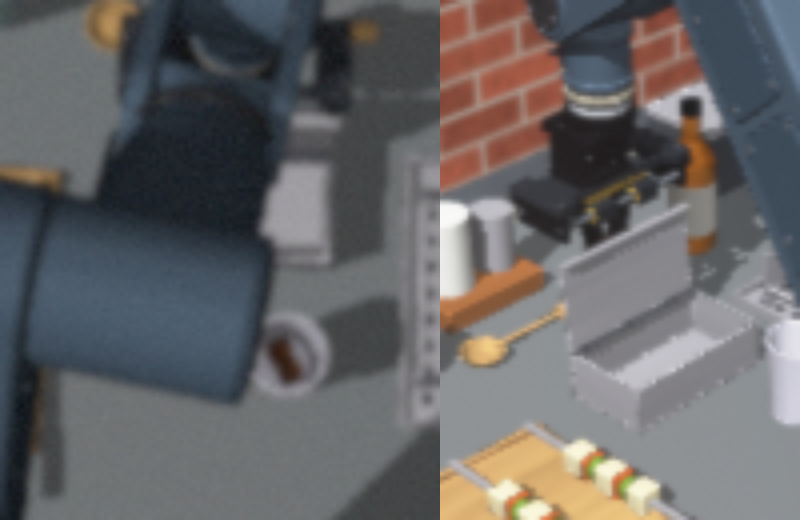

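Call:
move_arm(motion="0.2 0 0 0 0; 0.2 0 0 0 0; 0.2 0 0 0 0; 0.2 0 0 0 0; 0.2 0 0 -0.65 0; 1 0 0 -0.65 0; 1 0 0 -0.65 0; 1 0 0 -0.65 0; 1 -0.9 0.275 -0.65 0; 1 -0.9 0.275 -0.65 0; 1 -0.9 0.275 -0.65 0; 1 -0.9 0.275 -0.65 0")

```text
time: 6.12
position: [0.5003, -0.055, 0.2497]
tool_rot: [1.0, 0.0, -0.0, 0.0]
ft_force: [0.6, -1.2, 0.5]
grip_width: 0.0853
grip_force: 0.0
```

Call:
move_arm(motion="1 -0.02 0 0 0; 1 -0.22 0 0 0; 1 -0.22 0 0 0; 1 -0.22 0 0 0")

```text
time: 6.45
position: [0.4558, -0.0542, 0.2496]
tool_rot: [1.0, -0.001, -0.001, -0.001]
ft_force: [1.4, -1.0, -0.3]
grip_width: 0.0868
grip_force: 0.0
```

Run:
```python
from h import *
o=robot.get_obs(); print(o['grip_width'])
go(.4385,-.061,.045,0)
m,p,d=snap("top"); M=p[150:250,240:320]; 
go(.4385,-.061,.095,0)
```

```text
0.08682600820080624
t6.5 [ 0.4558 -0.0542  0.2496] yaw-0.1 -> [-0.083  0.035  1.023] turn -0.0006
t6.5 [ 0.4582 -0.0549  0.2501] yaw-0.1 -> [-0.099  0.03   0.776] turn -0.0004
```

Call:
move_arm(motion="1 -0.1 0.03 0.3 0; 1 -0.1 0.03 0.5 0; 1 -0.1 0.03 0.65 0; 1 -0.1 0.03 0.75 0; 1 -0.1 0.03 0.85 0; 1 -0.1 0.03 0.95 0; 1 -0.1 0.03 1 0; 1 -0.1 0.03 1 0")

```text
time: 7.17
position: [0.4394, -0.061, 0.0476]
tool_rot: [1.0, -0.0, -0.001, -0.001]
ft_force: [-0.2, 0.6, -1.1]
grip_width: 0.087
grip_force: 0.0
```

Call:
move_arm(motion="1 0 0 0.025 0; 1 0 0 0.025 0; -1 0 0 0.025 0; -1 0 0 0.025 0; -1 0 0 0.025 0; -1 0 0 0.025 0; -1 0 0 0.025 0; -1 0 0 0.025 0; -1 0 0 0.025 0; -1 0 0 0.025 0; -1 0 0 0.025 0", newtons=12)

```text
time: 8.08
position: [0.4391, -0.061, 0.0455]
tool_rot: [1.0, -0.0, 0.001, 0.0]
ft_force: [-0.2, 1.4, 5.7]
grip_width: 0.0673
grip_force: 11.7
```

Run:
```python
from h import *
o=robot.get_obs(); print(o['grip_width'],o['grip_force'])
go(.4385,-.02,.079,0)
```

```text
0.06733274288487101 11.717721559961909
t8.1 [ 0.4391 -0.061   0.0455] yaw-0.0 -> [-0.003 -0.205 -0.168] turn -0.0003
```

Call:
move_arm(motion="1 0 0 0 0; 1 0 0 0 0; 1 0 0 0 0; 1 0 0 0 0; 1 -0.003 0 -0.1 0; 1 -0.003 0 -0.218 0; 1 -0.003 0 -0.218 0; 1 -0.003 0 -0.218 0")

```text
time: 8.75
position: [0.4389, -0.0613, 0.0893]
tool_rot: [1.0, -0.0, 0.001, 0.001]
ft_force: [-0.8, 0.1, 0.0]
grip_width: 0.0871
grip_force: 0.0
```

Call:
move_arm(motion="-1 0 0 0 0; -1 0 0 0 0; -1 0 0 0 0; -1 0 0 0 0; -1 0 0 0 0; -1 0 0 0 0; -1 0 0 0 0; -1 0 0 0 0", newtons=15)

```text
time: 9.42
position: [0.438, -0.0609, 0.0883]
tool_rot: [1.0, -0.0, -0.0, -0.0]
ft_force: [0.2, -0.4, -3.2]
grip_width: 0.0682
grip_force: 15.0
```

Run:
```python
from h import *
o=robot.get_obs(); print(o['grip_width'],o['grip_force'])
t,p,a=pose(); print(p,a)
r0=.090-p[2]  # rim above TCP when gripped on table
for th in (0,):
    th=np.radians(th); X=-.0315*np.cos(th)+.045*np.sin(th); Z=.0315*np.sin(th)+.045*np.cos(th)
    go(.525+X-.012,-.01,.055+Z-r0,0)
```

```text
0.06816081214716664 14.999761844084105
[ 0.43799688 -0.06091743  0.08832458] -0.0402084069786356
t9.4 [ 0.438  -0.0609  0.0883] yaw-0.0 -> [ 0.217 -0.255 -0.05 ] turn -0.0002
```

Call:
move_arm(motion="-1 0 0 -0.03 0; -1 0 0 -0.05 0; -1 0.05 -0.06 -0.05 0; -1 0.1 -0.13 -0.05 0; -1 0.16 -0.2 -0.05 0; -1 0.217 -0.255 -0.05 0; -1 0.217 -0.255 -0.05 0; -1 0.217 -0.255 -0.05 0", newtons=15)

```text
time: 10.08
position: [0.482, -0.0097, 0.099]
tool_rot: [1.0, 0.001, 0.0, 0.0]
ft_force: [-0.4, 0.1, -2.8]
grip_width: 0.0681
grip_force: 15.0
```

Run:
```python
from h import *
o=robot.get_obs(); print(o['grip_width'],o['grip_force'],o['ft_force'])
t,p,a=pose(); print(t,p)
for th in range(0,121,10):
    c,s=np.cos(np.radians(th)),np.sin(np.radians(th)); X=-.0315*c+.045*s; Z=.0315*s+.045*c
    print(th,((.525+X-p[0])/.2).round(3),(-(.055+Z-.0017-p[2])/.2).round(3))
```

```text
0.0681250571546463 14.99980962779091 [-0.42093087  0.09422279 -2.75734134]
10.0833 [ 0.48195528 -0.00968068  0.09898083]
0 0.058 0.003
10 0.099 -0.021
20 0.144 -0.037
30 0.191 -0.045
40 0.239 -0.045
50 0.286 -0.037
60 0.331 -0.02
70 0.373 0.003
80 0.409 0.034
90 0.44 0.071
100 0.464 0.112
110 0.481 0.157
120 0.489 0.205
```

Call:
move_arm(motion="-1 0.03 0 0 0; -1 0.058 0 0 0; -1 0.08 0 -0.01 0; -1 0.1 0 -0.021 0; -1 0.12 0 -0.03 0; -1 0.144 0 -0.037 0; -1 0.168 0 -0.041 0; -1 0.191 0 -0.045 0; -1 0.215 0 -0.045 0; -1 0.239 0 -0.045 0; -1 0.262 0 -0.041 0; -1 0.286 0 -0.037 0")

```text
time: 11.08
position: [0.5399, -0.01, 0.1063]
tool_rot: [1.0, -0.0, 0.001, 0.0]
ft_force: [-1.9, 0.6, 2.7]
grip_width: 0.0679
grip_force: 15.0
```

Run:
```python
from h import *
o=robot.get_obs(); print(o['grip_width'],o['grip_force'],o['ft_force'],pose())
m2,p2,d2=snap("side")
cv2.imwrite("pics/c2.png",cv2.resize(p2[140:260,210:330,::-1],(600,600),interpolation=cv2.INTER_CUBIC))
```

```text
0.06789221699868703 15.000208767273762 [-1.93560203  0.60614309  2.66915545] (11.0833, array([ 0.53991169, -0.00998095,  0.10628096]), np.float64(-0.04883096945596339))
```

View pics/c2.png

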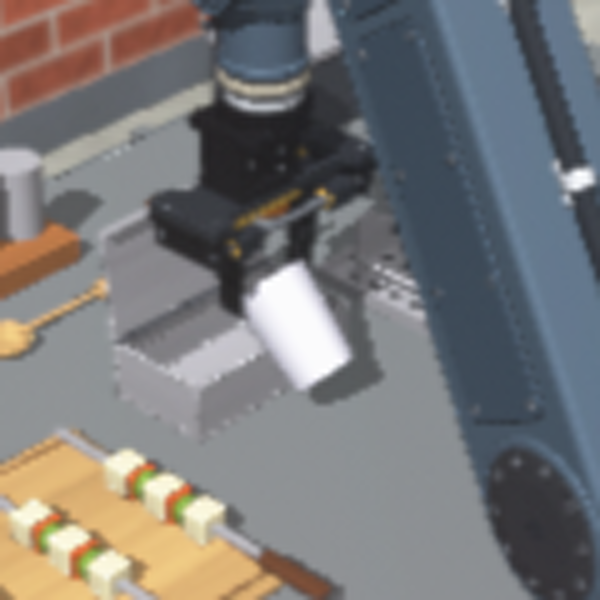

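Call:
move_arm(motion="-1 0.023 0 0.008 0; -1 0.045 0 0.017 0; -1 0.067 0 0.028 0; -1 0.087 0 0.04 0; -1 0.105 0 0.055 0; -1 0.123 0 0.071 0; -1 0.139 0 0.09 0; -1 0.154 0 0.108 0; -1 0.166 0 0.128 0; -1 0.178 0 0.149 0; -1 0.187 0 0.172 0; -1 0.195 0 0.194 0")

```text
time: 12.13
position: [0.579, -0.0104, 0.0668]
tool_rot: [1.0, -0.0, 0.001, 0.0]
ft_force: [4.2, 0.3, 3.2]
grip_width: 0.068
grip_force: 15.0
```

Run:
```python
from h import *
o=robot.get_obs(); print(o['grip_width'],o['grip_force'],o['ft_force'],pose())
m2,p2,d2=snap("side")
cv2.imwrite("pics/c3.png",cv2.resize(p2[150:250,220:320,::-1],(500,500),interpolation=cv2.INTER_CUBIC))
```

```text
0.06802896427269119 15.002505239529 [4.15410586 0.25033527 3.15963549] (12.1333, array([ 0.57900054, -0.01035403,  0.06681423]), np.float64(-0.047606891585285145))
```

View pics/c3.png

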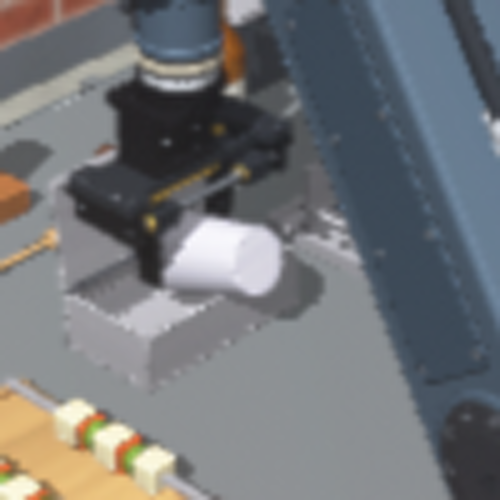

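Call:
move_arm(motion="-1 0.005 0 0.025 0; -1 0.008 0 0.04 0; -1 0.01 0 0.055 0; -1 0.01 0 0.055 0; -1 0.01 0 0.025 0; -1 0.01 0 0.06 0; -1 0.01 0 0.06 0; -1 0.01 0 0.025 0; -1 0.01 0 0.06 0; -1 0.01 0 0.06 0; -1 0.01 0 0.06 0; -1 0.01 0 0.06 0")

```text
time: 13.18
position: [0.5795, -0.01, 0.055]
tool_rot: [1.0, -0.0, -0.0, -0.0]
ft_force: [1.0, 0.6, -0.5]
grip_width: 0.0683
grip_force: 15.0
```

Run:
```python
from h import *
o=robot.get_obs(); print(o['grip_width'],o['grip_force'],o['ft_force'],pose())
m2,p2,d2=snap("side"); m3,p3,d3=snap("wrist")
cv2.imwrite("pics/c4.png",np.hstack([cv2.resize(p2[150:250,220:320,::-1],(400,400),interpolation=cv2.INTER_CUBIC),cv2.resize(p3[:280,140:420,::-1],(400,400))]))
```

```text
0.06834696790200968 15.000960419671152 [ 0.96385571  0.60255377 -0.51478226] (13.1833, array([ 0.57946827, -0.00998638,  0.05501368]), np.float64(-0.045142051121798275))
```

View pics/c4.png

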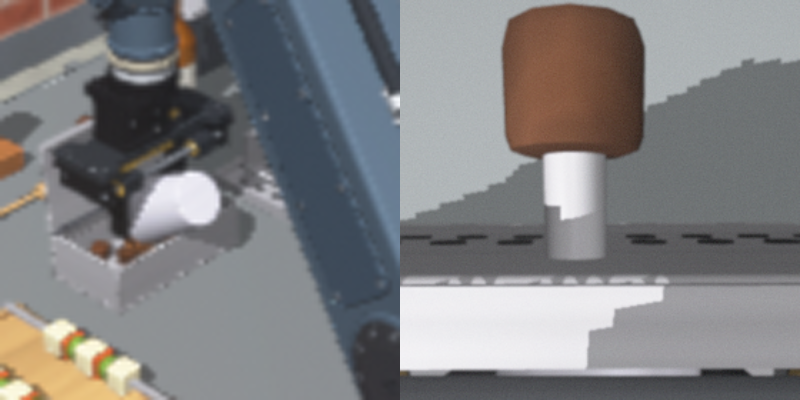

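Call:
move_arm(motion="-1 0 0 -0.05 0; -1 0.005 0 0.01 0; -1 0.005 0 0.01 0; -1 0 0 -0.05 0; -1 0.005 0 0.01 0; -1 0.005 0 0.01 0; -1 -0.01 0 -0.05 0; -1 -0.027 0 -0.105 0; -1 -0.05 0 -0.15 0; -1 -0.082 0 -0.183 0; -1 -0.12 0 -0.21 0; -1 -0.16 0 -0.237 0")

```text
time: 14.28
position: [0.5466, -0.0099, 0.1034]
tool_rot: [1.0, -0.0, -0.0, -0.0]
ft_force: [-0.5, 0.1, -2.0]
grip_width: 0.068
grip_force: 15.0
```

Call:
move_arm(motion="-1 -0.045 0 -0.03 0; -1 -0.09 0 -0.04 0; -1 -0.14 0 -0.06 0; -1 -0.19 0 -0.06 0; -1 -0.24 0 -0.06 0; -1 -0.3 0 -0.06 0; -1 -0.38 0 -0.06 0; -1 -0.38 0 -0.06 0; -1 -0.38 0 -0.06 0; -1 -0.38 0 -0.06 0", newtons=6)

```text
time: 15.12
position: [0.4729, -0.0103, 0.1146]
tool_rot: [1.0, -0.001, 0.001, 0.0]
ft_force: [0.6, -0.3, -1.8]
grip_width: 0.0682
grip_force: 6.0
```

Run:
```python
from h import *
o=robot.get_obs(); print(o['grip_width'],o['grip_force'],o['ft_force'],pose())
m2,p2,d2=snap("side"); m3,p3,d3=snap("wrist","w4")
cv2.imwrite("pics/c5.png",np.hstack([cv2.resize(p2[150:250,220:320,::-1],(400,400),interpolation=cv2.INTER_CUBIC),cv2.resize(p3[:280,140:420,::-1],(400,400))]))
```

```text
0.06818033943669365 5.9999517767937505 [ 0.61191293 -0.33310081 -1.79413115] (15.1167, array([ 0.47293711, -0.01030147,  0.11464181]), np.float64(-0.05751413527959888))
```

View pics/c5.png

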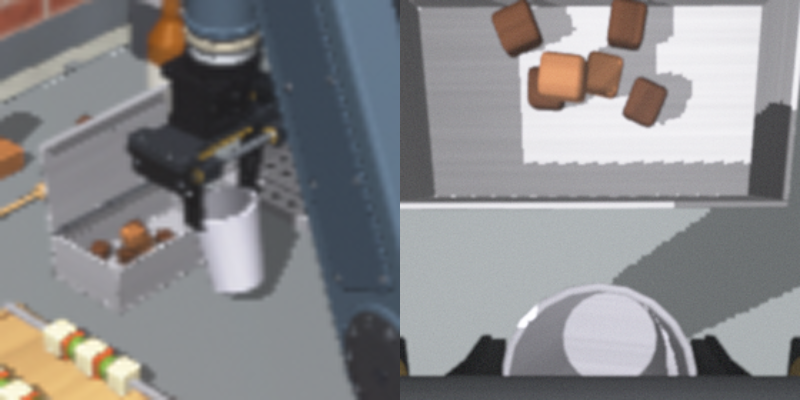

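Call:
move_arm(motion="-1 -0.06 0.08 0 0; -1 -0.12 0.16 0 0; -1 -0.172 0.25 0 0; -1 -0.172 0.25 0.04 0; -1 -0.172 0.25 0.08 0; -1 -0.172 0.25 0.11 0; -1 -0.172 0.25 0.125 0; -1 -0.172 0.25 0.135 0; -1 -0.172 0.25 0.14 0; -1 -0.172 0.25 0.14 0; -1 -0.172 0.25 0.14 0")

```text
time: 16.13
position: [0.438, -0.0597, 0.0866]
tool_rot: [1.0, 0.0, 0.0, 0.0]
ft_force: [-0.6, -0.3, 1.9]
grip_width: 0.0681
grip_force: 6.0
```

Call:
move_arm(motion="1 0 0 0 0; 1 0 0 0 0; 1 0 0 0 0; 1 0 0 0 0; 1 0 0 0 0; 1 0 0 -0.2 0; 1 0 0 -0.5 0; 1 0 0 -0.8 0; 1 0 0 -0.8 0; 1 0 0 -0.8 0")

```text
time: 16.97
position: [0.4416, -0.0614, 0.253]
tool_rot: [1.0, -0.0, 0.007, 0.003]
ft_force: [0.7, 0.6, 0.1]
grip_width: 0.0873
grip_force: 0.0
```

Run:
```python
from h import *
m,p,d=snap("wrist","w5"); g=p.astype(int).mean(2); 
def px(P):
    c=R.from_quat(m['attitude']).inv().apply(np.array(P)-m['position']); return (m['mtx']@(c/c[2]))[:2]
print(px([.4385,-.061,.09]))
C=cloud(m,d); s=(abs(C[...,0]-.4385)<.045)&(abs(C[...,1]+.061)<.045)&(C[...,2]>.08)&(C[...,2]<.1); print(s.sum(),np.median(C[s],0),C[s].min(0),C[s].max(0))
go(.662,-.0063,.25,0)
```

```text
[276.1334111  196.47996359]
864 [ 0.4179835  -0.0678998   0.08858436] [ 0.39362329 -0.10149866  0.08001075] [ 0.4611466  -0.03247574  0.09124783]
t17.0 [ 0.4399 -0.0609  0.2502] yaw-0.0 -> [ 1.11  -0.274  0.01 ] turn -0.0002
```

Call:
move_arm(motion="0.2 0.9 -0.274 -0.02 0; 0.2 0.9 -0.274 -0.02 0; 0.2 0.9 -0.274 -0.02 0; 0.2 0.9 -0.274 -0.02 0; 0.2 0.9 -0.274 -0.02 0; 0.2 0.9 -0.274 -0.02 0")

```text
time: 17.52
position: [0.6212, -0.004, 0.2482]
tool_rot: [1.0, 0.001, 0.001, -0.0]
ft_force: [-0.3, -1.1, -0.3]
grip_width: 0.056
grip_force: 0.0
```

Call:
move_arm(motion="0.2 0.21 0 0 0; 0.2 0.21 0 0 0; 0.2 0.21 0 0.3 0; 0.2 0.21 0 0.5 0; 0.2 0.21 0 0.63 0; 0.2 0.21 0 0.66 0; 0.2 0.21 0 0.66 0")

```text
time: 18.1
position: [0.6552, -0.005, 0.1139]
tool_rot: [1.0, -0.001, -0.006, -0.001]
ft_force: [0.1, -0.7, 0.8]
grip_width: 0.0519
grip_force: 0.0
```

Run:
```python
from h import *
go(.6626,-.0063,.121,0)
```

```text
t18.1 [ 0.6552 -0.005   0.1139] yaw-0.1 -> [ 0.037  0.006 -0.036] turn -0.0004
```

Call:
move_arm(motion="0.2 0 0 0 0; 0.2 0 0 0 0; 0.2 0 0 0 0", newtons=15)

```text
time: 18.35
position: [0.6614, -0.0057, 0.1217]
tool_rot: [1.0, -0.0, 0.003, 0.001]
ft_force: [-0.0, 0.3, -0.1]
grip_width: 0.0525
grip_force: 0.0
```

Run:
```python
from h import *
go(.6626,-.0063,.121,0)
```

```text
t18.4 [ 0.6614 -0.0057  0.1217] yaw-0.0 -> [0.006 0.003 0.004] turn -0.0002
```

Call:
move_arm(motion="-1 0.005 0.003 0.004 0; -1 0.005 0.003 0.004 0; -1 0.005 0.003 0.004 0; -1 0.005 0.003 0.004 0; -1 0.005 0.003 0.004 0; -1 0.005 0.003 0.004 0; -1 0.005 0.003 0.004 0; -1 0.005 0.003 0.004 0")

```text
time: 19.02
position: [0.6604, -0.0062, 0.1178]
tool_rot: [1.0, -0.0, -0.0, 0.0]
ft_force: [-0.4, -1.5, 2.0]
grip_width: 0.0212
grip_force: 15.0
```

Call:
move_arm(motion="-1 -0.054 0 -0.022 0; -1 -0.11 0 -0.036 0; -1 -0.168 0 -0.043 0; -1 -0.226 0 -0.041 0; -1 -0.283 0 -0.032 0; -1 -0.338 0 -0.014 0; -1 -0.39 0 0.011 0; -1 -0.439 0 0.043 0; -1 -0.482 0 0.081 0; -1 -0.52 0 0.125 0; -1 -0.551 0 0.174 0; -1 -0.575 0 0.22 0")

```text
time: 20.02
position: [0.5491, -0.0066, 0.0742]
tool_rot: [1.0, -0.001, 0.005, 0.001]
ft_force: [6.2, -0.0, -0.7]
grip_width: 0.021
grip_force: 15.0
```

Call:
move_arm(motion="-1 0 0 0.01 0; -1 0 0 0.02 0; -1 0 0 0.02 0; 0.3 0 0 0.01 0; 0.3 0 0 0 0; 0.3 0 0 0 0; 0.3 0 0 0 0; 0.3 0 0 0 0; 0.3 0 0 -0.3 0; 0.3 0 0 -0.7 0; 0.3 0 0 -0.9 0; 0.3 0 0 -0.9 0")

```text
time: 21.02
position: [0.5443, -0.0055, 0.2416]
tool_rot: [1.0, -0.0, -0.001, -0.0]
ft_force: [0.8, 0.3, -0.6]
grip_width: 0.0562
grip_force: 0.0
```

Run:
```python
from h import *
go(.42,-.15,.3,0)
m,p,d=snap("side"); m,pt,d=snap("top")
cv2.imwrite("pics/c6.png",np.hstack([cv2.resize(p[150:250,220:320,::-1],(400,400),interpolation=cv2.INTER_CUBIC),cv2.resize(pt[150:250,230:330,::-1],(400,400))]))
```

```text
t21.0 [ 0.5443 -0.0055  0.2416] yaw-0.0 -> [-0.622  0.723 -0.291] turn -0.0002
```

View pics/c6.png

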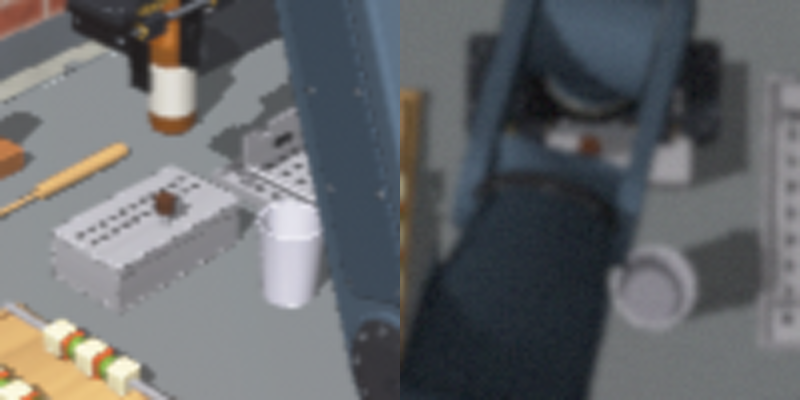

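Call:
move_arm(motion="0.3 -0.26 0.76 -0.05 0; 0.3 -0.26 0.76 -0.05 0; 0.3 -0.26 0.76 -0.05 0; 0.3 -0.26 0.76 -0.05 0; 0.3 -0.26 0.76 -0.05 0")

```text
time: 21.53
position: [0.4916, -0.1632, 0.2502]
tool_rot: [1.0, -0.003, -0.0, 0.001]
ft_force: [-0.1, 0.2, -0.6]
grip_width: 0.0564
grip_force: 0.0
```

Call:
move_arm(motion="0.3 -0.26 0.76 -0.05 0; 0.3 -0.26 0.76 -0.05 0; 0.3 -0.26 0.76 -0.05 0; 0.3 -0.26 0.76 -0.05 0; 0.3 -0.26 0.76 -0.05 0; 0.3 -0.26 0.76 -0.05 0; 0.3 -0.26 0.76 -0.05 0; 0.3 -0.26 0.76 -0.05 0")

```text
time: 22.2
position: [0.4411, -0.3079, 0.2597]
tool_rot: [1.0, 0.0, -0.001, -0.001]
ft_force: [-1.4, 0.6, -0.1]
grip_width: 0.0563
grip_force: 0.0
```

Run:
```python
from h import *
print(pose()); m,p,d=snap("wrist","w7"); np.savez("pics/w7.npz",p=p,d=d,**m)
C=cloud(m,d)
T=C[(C[...,2]>.066)&(C[...,2]<.085)&(d>0)]
T=T[(abs(T[:,0]-.51)<.13)&(abs(T[:,1]+.31)<.15)]
print(len(T))
for lo,hi in((.38,.50),(.50,.64)):
    q=T[(T[:,0]>lo)&(T[:,0]<hi)]
    if len(q)<5: continue
    print("rail x med",np.median(q[:,0]),q[:,0].std(),"z",np.percentile(q[:,2],[5,50,95]).round(4),"fit",np.polyfit(q[:,1],q[:,0],1))
    y=np.sort(q[:,1]); g=np.diff(y); i=np.where(g>.006)[0]; print("y ext",y[0],y[-1],"gaps",[(y[k].round(4),y[k+1].round(4),((y[k]+y[k+1])/2).round(4)) for k in i])
```

```text
(22.2, array([ 0.44109469, -0.30786747,  0.25973128]), np.float64(0.035974224767563574))
2202
rail x med 0.42230127590854105 0.001459574919297961 z [0.0671 0.0729 0.0742] fit [0.00716893 0.42411808]
y ext -0.4258076754597251 -0.17829542657951877 gaps [(np.float64(-0.4), np.float64(-0.3834), np.float64(-0.3917)), (np.float64(-0.3403), np.float64(-0.3232), np.float64(-0.3318)), (np.float64(-0.2808), np.float64(-0.2643), np.float64(-0.2725)), (np.float64(-0.2204), np.float64(-0.2045), np.float64(-0.2125))]
rail x med 0.5906231667466968 0.001473654619112084 z [0.0673 0.0727 0.0742] fit [0.00788949 0.59321731]
y ext -0.4273452772301703 -0.17920854822670762 gaps [(np.float64(-0.4011), np.float64(-0.3858), np.float64(-0.3935)), (np.float64(-0.3414), np.float64(-0.3253), np.float64(-0.3334)), (np.float64(-0.2814), np.float64(-0.2658), np.float64(-0.2736)), (np.float64(-0.2216), np.float64(-0.206), np.float64(-0.2138))]
```

View pics/w7.png

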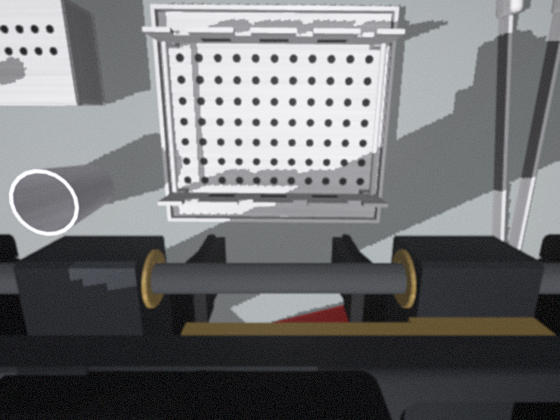

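Call:
move_arm(motion="0.3 0 -1 0 0; 0.3 0 -1 0 0; 0.3 0 -1 0 0; 0.3 0 -1 0 0; 0.3 0 -1 0 0")

```text
time: 22.67
position: [0.4402, -0.1055, 0.2603]
tool_rot: [1.0, 0.001, -0.001, -0.001]
ft_force: [0.2, -0.0, -0.0]
grip_width: 0.057
grip_force: 0.0
```

Call:
move_arm(motion="0.3 0 -1 0 0; 0.3 0 -1 0 0; 0.3 0 -1 0 0; 0.3 0 -1 0 0; 0.3 0 -1 0 0")

```text
time: 23.08
position: [0.4399, 0.0943, 0.2605]
tool_rot: [1.0, 0.001, -0.0, -0.0]
ft_force: [0.3, -0.5, -0.4]
grip_width: 0.0566
grip_force: 0.0
```

Call:
move_arm(motion="0.3 0 -1 0 0; 0.3 0 -1 0 0; 0.3 0 -1 0 0; 0.3 0 -1 0 0; 0.3 0 -1 0 0; 0.3 0 -1 0 0; 0.3 0 -1 0 0; 0.3 0 -1 0 0")

```text
time: 23.75
position: [0.4403, 0.2905, 0.2601]
tool_rot: [1.0, 0.001, -0.001, 0.001]
ft_force: [-0.2, -0.6, -0.5]
grip_width: 0.0562
grip_force: 0.0
```

```bash
cat >> h.py <<'E'
def kebabs(m,p,d,lo=.032,hi=.06,xr=(.3,.65),yr=(.08,.6)):
    C=cloud(m,d); M=((C[...,2]>lo)&(C[...,2]<hi)&(d>0)&(C[...,0]>xr[0])&(C[...,0]<xr[1])&(C[...,1]>yr[0])&(C[...,1]<yr[1])).astype(np.uint8)
    M=cv2.morphologyEx(M,cv2.MORPH_CLOSE,np.ones((5,5)))
    n,L,st,_=cv2.connectedComponentsWithStats(M)
    out=[]
    for i in range(1,n):
        if st[i,4]<300: continue
        Q=C[(L==i)&(M>0)]; Q=Q[(Q[:,2]>lo)&(Q[:,2]<hi)]; (c,s,a)=cv2.minAreaRect((Q[:,:2]*1000).astype(np.float32))
        if s[0]<s[1]: a+=90
        a=(a+90)%180-90
        out.append((np.array(c)/1000,sorted(s),a,np.percentile(Q[:,2],[10,50,90])))
    return sorted(out,key=lambda o:o[0][1])
E
python3 - <<'E'
from h import *
print(pose()); m,p,d=snap("wrist","w8")
for k in kebabs(m,p,d): print(k)
E
```

```text
(23.75, array([0.44028921, 0.29051729, 0.26009391]), np.float64(0.09544189083831238))
(array([0.57463824, 0.08132449]), [4.62041711807251, 101.67534637451172], 0.0773215964436531, array([0.03552614, 0.04774141, 0.05758002]))
(array([0.47250433, 0.17141197]), [26.80156707763672, 108.43633270263672], -0.2176971435546875, array([0.03455313, 0.0366205 , 0.03782119]))
(array([0.47685211, 0.26316647]), [25.98748207092285, 107.98753356933594], -0.243743896484375, array([0.0347097 , 0.03660393, 0.03783187]))
(array([0.47794324, 0.35396445]), [26.23703956604004, 110.05165100097656], -1.3470611572265625, array([0.03464431, 0.03657627, 0.03782531]))
(array([0.50388937, 0.44550281]), [25.984689712524414, 110.0117416381836], -1.0833740234375, array([0.03442794, 0.03656075, 0.0378372 ]))
```

View pics/w8.png

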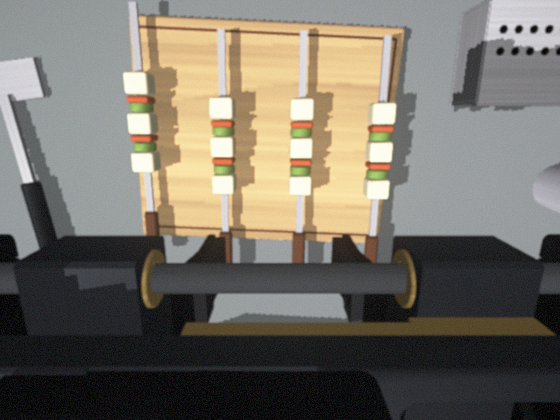

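Call:
move_arm(motion="0.3 0.126 0.595 0 0.003; 0.3 0.126 0.595 0.2 0.003; 0.3 0.126 0.595 0.4 0.003; 0.3 0.126 0.595 0.6 0.003; 0.3 0.126 0.595 0.75 0.003; 0.3 0.126 0.595 0.9 0.003; 0.3 0.126 0.595 0.9 0.003; 0.3 0.126 0.595 0.9 0.003")

```text
time: 24.47
position: [0.4646, 0.1696, 0.0784]
tool_rot: [1.0, -0.006, -0.004, 0.001]
ft_force: [0.1, 0.8, -0.4]
grip_width: 0.0567
grip_force: 0.0
```

Run:
```python
from h import *
m,p,d=snap("wrist"); 
for k in kebabs(m,p,d): print(k[0],k[1],k[2])
go(.4655,.1714,.024,-.45)
```

```text
[0.55912476 0.08139713] [4.061157703399658, 70.77977752685547] 0.23329228162765503
[0.4848717  0.17140863] [25.64482307434082, 85.48705291748047] 0.1423913985490799
[0.49696939 0.26259686] [26.436979293823242, 69.90059661865234] -0.56524658203125
[0.47681393 0.34231003] [5.8146653175354, 25.548730850219727] -13.000679016113281
t24.5 [0.4666 0.1704 0.0807] yaw-0.7 -> [-0.005 -0.005  0.283] turn -0.0013
```

Call:
move_arm(motion="0.3 -0.005 -0.005 0.15 0; 0.3 -0.005 -0.005 0.25 0; 0.3 -0.005 -0.005 0.28 0; 0.3 -0.005 -0.005 0.28 0; -1 -0.005 -0.005 0.28 0; -1 -0.005 -0.005 0.28 0; -1 -0.005 -0.005 0.28 0; -1 -0.005 -0.005 0.28 0; -1 -0.005 -0.005 0.28 0; -1 -0.005 -0.005 0.28 0; -1 -0.005 -0.005 0.28 0; -1 -0.005 -0.005 0.28 0", newtons=20)

```text
time: 25.52
position: [0.466, 0.1722, 0.0249]
tool_rot: [1.0, -0.005, 0.0, 0.0]
ft_force: [0.3, 0.1, 5.6]
grip_width: 0.0257
grip_force: 20.0
```

Call:
move_arm(motion="-1 0 0 -0.1 0; -1 0 0 -0.3 0; -1 0 0 -0.5 0; -1 0 0 -0.7 0; -1 0 0.2 -0.7 0; -1 0.05 0.4 -0.7 0; -1 0.1 0.6 -0.7 0; -1 0.17 0.8 -0.7 0; -1 0.17 1 -0.7 0; -1 0.17 1 -0.7 0")

```text
time: 26.35
position: [0.4996, -0.0353, 0.1643]
tool_rot: [1.0, -0.008, 0.001, 0.002]
ft_force: [0.5, 0.9, -1.8]
grip_width: 0.0259
grip_force: 19.9
```

Call:
move_arm(motion="-1 0 0.2 0 0; -1 0 0.4 0 0; -1 0 0.6 0 0; -1 0 0.8 0 0; -1 0 0.9 0 0; -1 0 0.9 0 0; -1 0 0.9 0 0")

```text
time: 26.93
position: [0.495, -0.2086, 0.1636]
tool_rot: [1.0, -0.007, -0.001, -0.001]
ft_force: [-1.5, 0.6, -2.4]
grip_width: 0.0258
grip_force: 19.9
```

Run:
```python
from h import *
o=robot.get_obs(); print(o['grip_width'],o['grip_force'],o['ft_force'])
go(.500,-.3926,.12,-.45)
```

```text
0.025774707406525092 19.946323335170746 [-1.53421873  0.63056242 -2.44139631]
t26.9 [ 0.495  -0.2086  0.1636] yaw-0.8 -> [0.037 0.92  0.216] turn -0.0017
```

Call:
move_arm(motion="-1 0.01 0.2 0 -0.0017; -1 0.02 0.4 0 -0.0017; -1 0.037 0.6 0 -0.0017; -1 0.037 0.8 0.05 -0.0017; -1 0.037 0.92 0.15 -0.0017; -1 0.037 0.92 0.216 -0.0017; -1 0.037 0.92 0.216 -0.0017; -1 0.037 0.92 0.216 -0.0017; -1 0.037 0.92 0.216 -0.0017")

```text
time: 27.68
position: [0.5017, -0.3899, 0.1214]
tool_rot: [1.0, -0.001, -0.0, -0.001]
ft_force: [0.1, 0.8, -1.6]
grip_width: 0.0259
grip_force: 19.9
```

```bash
cat >> h.py <<'E'
def held(x0,x1,y0,w=.03):
    "line of the held skewer/handle tops seen by the wrist camera: bare steel beyond the food, tool point side"
    m,p,d=snap("wrist"); C=cloud(m,d); _,t,_=pose()
    M=(d>0)&(abs(C[...,0]-(x0+x1)/2)<(x1-x0)/2)&(abs(C[...,1]-y0)<w)&(C[...,2]>t[2]-.006)&(C[...,2]<t[2]+.012)
    Q=C[M]; print(len(Q),Q.min(0).round(4),Q.max(0).round(4)); f=np.polyfit(Q[:,0],Q[:,1],1); print("skewer: yaw",np.degrees(np.arctan(f[0])).round(2),"y at front/back rail",np.polyval(f,[.4225,.5915]).round(4),"z",np.median(Q[:,2]).round(4),"mean x",Q[:,0].mean().round(4))
E
python3 - <<'E'
from h import *
go(.500,-.3926,.064,-.45); held(.565,.64,-.3926)
E
```

```text
t27.7 [ 0.5017 -0.3899  0.1214] yaw-0.2 -> [-0.008  0.014  0.287] turn 0.0016
2456 [ 0.5652 -0.3944  0.1198] [ 0.6191 -0.3863  0.1247]
skewer: yaw 0.6 y at front/back rail [-0.3922 -0.3904] z 0.1223 mean x 0.593
```

Call:
move_arm(motion="-1 -0.006 0.012 0.06 0.006; -1 -0.006 0.012 0.12 0.006; -1 -0.006 0.012 0.17 0.006; -1 -0.006 0.012 0.22 0.006; -1 -0.006 0.012 0.26 0.006; -1 -0.006 0.012 0.28 0.006; -1 -0.006 0.012 0.28 0.006; -1 -0.006 0.012 0.28 0.006")

```text
time: 28.4
position: [0.5002, -0.3947, 0.0648]
tool_rot: [1.0, -0.012, -0.0, -0.0]
ft_force: [-0.4, -0.2, -2.4]
grip_width: 0.0256
grip_force: 20.0
```

Run:
```python
from h import *
print(pose(),robot.get_obs()['ft_force']); held(.565,.64,-.3926)
```

```text
(28.4, array([ 0.50022521, -0.39466972,  0.06480527]), np.float64(-1.3638825947121462)) [-0.361876   -0.17890722 -2.42263593]
4133 [ 0.565  -0.4226  0.0591] [ 0.6176 -0.3626  0.075 ]
skewer: yaw -1.52 y at front/back rail [-0.3905 -0.395 ] z 0.0663 mean x 0.5915
```

Call:
move_arm(motion="-1 0 0 0.005 0; 0 0 0 0.005 0; 0 0 0 0.005 0; 0 0 0 0.005 0; 0 0 0 0.005 0; 0 0 0 -0.1 0; 0 0 0 -0.4 0; 0 0 0 -0.6 0; 0.3 0 -0.2 -0.8 -0.004; 0.3 0 -0.4 -0.8 -0.004; 0.3 0 -0.6 -0.8 -0.004; 0.3 0 -0.8 -0.8 -0.004")

```text
time: 29.45
position: [0.5044, -0.2487, 0.2273]
tool_rot: [1.0, -0.006, 0.002, 0.002]
ft_force: [1.3, 0.6, -0.2]
grip_width: 0.0552
grip_force: 0.0
```

```bash
cat >> h.py <<'E'
def racked():
    m,p,d=snap("wrist")
    for k in kebabs(m,p,d,.068,.085,(.44,.57),(-.46,-.15)):
        if k[1][0]<15: continue
        c=k[0]; t=np.tan(np.radians(k[2])); print("racked",c,np.round(k[1],1),"yaw",round(k[2],2),"y f/b",(c[1]+t*(np.array([.4225,.5915])-c[0])).round(4),k[3].round(4))
E
python3 - <<'E'
from h import *
print(pose()); racked()
E
```

```text
(29.45, array([ 0.50443446, -0.24872298,  0.22730795]), np.float64(-0.7370881043901152))
racked [ 0.51018546 -0.39524289] [ 26.2 103. ] yaw -0.89 y f/b [-0.3939 -0.3965] [0.0716 0.0754 0.0767]
```

Call:
move_arm(motion="0.3 -0.1 -1 -0.1 0; 0.3 -0.1 -1 -0.1 0; 0.3 -0.1 -1 -0.1 0; 0.3 -0.1 -1 -0.1 0; 0.3 -0.1 -1 -0.1 0")

```text
time: 29.92
position: [0.485, -0.0464, 0.2452]
tool_rot: [1.0, -0.005, 0.0, -0.0]
ft_force: [-0.1, 0.5, 0.0]
grip_width: 0.0567
grip_force: 0.0
```

Call:
move_arm(motion="0.3 -0.1 -1 -0.1 0; 0.3 -0.1 -1 -0.1 0; 0.3 -0.1 -1 -0.1 0; 0.3 -0.1 -1 -0.1 0; 0.3 -0.1 -1 -0.1 0")

```text
time: 30.33
position: [0.4674, 0.1539, 0.2653]
tool_rot: [1.0, -0.005, 0.0, -0.0]
ft_force: [0.4, 0.5, 0.1]
grip_width: 0.0566
grip_force: 0.0
```

Call:
move_arm(motion="0.3 0 -0.5 0 0; 0.3 0 -0.5 0 0; 0.3 0 -0.5 0 0; 0.3 0 -0.5 0 0; 0.3 0 -0.5 0 0")

```text
time: 30.75
position: [0.4689, 0.2521, 0.2646]
tool_rot: [1.0, -0.004, -0.0, 0.0]
ft_force: [-0.2, -0.8, -0.3]
grip_width: 0.0565
grip_force: 0.0
```

Run:
```python
from h import *
m,p,d=snap("wrist"); K=kebabs(m,p,d)
for k in K: print(k[0],np.round(k[1],1),k[2])
go(.4700,.2632,.08,-.45)
```

```text
[0.57477393 0.0814217 ] [  4.7 101.9] -0.367706298828125
[0.47662738 0.26305814] [ 25.7 110.1] -0.47948455810546875
[0.50370187 0.3735838 ] [ 26.8 108.8] -2.15765380859375
[0.50410468 0.44533267] [ 26.1 108.5] -0.8222885131835938
t30.8 [0.4689 0.2511 0.2646] yaw-0.6 -> [ 0.005 -0.061  0.923] turn -0.0007
```

Call:
move_arm(motion="0.3 0.005 -0.061 0.2 0; 0.3 0.005 -0.061 0.4 0; 0.3 0.005 -0.061 0.6 0; 0.3 0.005 -0.061 0.8 0; 0.3 0.005 -0.061 0.95 0; 0.3 0.005 -0.061 0.95 0; 0.3 0.005 -0.061 0.95 0")

```text
time: 31.38
position: [0.4697, 0.2619, 0.0737]
tool_rot: [1.0, -0.007, -0.002, 0.001]
ft_force: [-0.7, 0.2, 0.2]
grip_width: 0.0567
grip_force: 0.0
```

Run:
```python
from h import *
go(.4700,.2631,.0245,-.45)
```

```text
t31.4 [0.4697 0.2619 0.0737] yaw-0.8 -> [ 0.003 -0.006  0.246] turn -0.0017
```

Call:
move_arm(motion="0.3 0.003 -0.006 0.12 -0.0017; 0.3 0.003 -0.006 0.22 -0.0017; 0.3 0.003 -0.006 0.246 -0.0017; 0.3 0.003 -0.006 0.246 -0.0017; -1 0.003 -0.006 0.246 -0.0017; -1 0.003 -0.006 0.246 -0.0017; -1 0.003 -0.006 0.246 -0.0017; -1 0.003 -0.006 0.246 -0.0017; -1 0.003 -0.006 0.246 -0.0017; -1 0.003 -0.006 0.246 -0.0017; -1 0.003 -0.006 0.246 -0.0017; -1 0.003 -0.006 0.246 -0.0017", newtons=20)

```text
time: 32.38
position: [0.4711, 0.2649, 0.026]
tool_rot: [1.0, -0.003, 0.0, -0.0]
ft_force: [-0.9, 0.2, 5.6]
grip_width: 0.0259
grip_force: 20.0
```

Call:
move_arm(motion="-1 0 0 -0.1 0; -1 0 0 -0.3 0; -1 0 0 -0.5 0; -1 0 0 -0.7 0; -1 0 0.2 -0.7 0; -1 0.05 0.4 -0.7 0; -1 0.1 0.6 -0.7 0; -1 0.15 0.8 -0.7 0; -1 0.15 1 -0.7 0; -1 0.15 1 -0.7 0")

```text
time: 33.22
position: [0.5008, 0.0583, 0.1652]
tool_rot: [1.0, -0.006, 0.0, 0.001]
ft_force: [-0.1, 1.0, -1.4]
grip_width: 0.0257
grip_force: 20.0
```

Call:
move_arm(motion="-1 0 0.2 0 0; -1 0 0.4 0 0; -1 0 0.6 0 0; -1 0 0.8 0 0; -1 0 1 0 0; -1 0 1 0 0; -1 0 1 0 0")

```text
time: 33.8
position: [0.4985, -0.1371, 0.165]
tool_rot: [1.0, -0.005, -0.0, -0.0]
ft_force: [0.6, 0.5, -1.8]
grip_width: 0.0259
grip_force: 20.0
```

Run:
```python
from h import *
o=robot.get_obs(); print(o['grip_width'],o['grip_force'],o['ft_force'])
go(.500,-.3326,.12,-.45)
```

```text
0.025917596261705884 19.99940425157547 [ 0.55492012  0.49477126 -1.83582623]
t33.8 [ 0.4985 -0.1371  0.165 ] yaw-0.6 -> [0.018 0.977 0.224] turn -0.0008
```

Call:
move_arm(motion="-1 0.01 0.2 0 0; -1 0.018 0.4 0 0; -1 0.018 0.6 0 0; -1 0.018 0.8 0.05 0; -1 0.018 0.98 0.15 0; -1 0.018 0.98 0.22 0; -1 0.018 0.98 0.22 0; -1 0.018 0.98 0.22 0; -1 0.018 0.98 0.22 0; -1 0.018 0.98 0.22 0")

```text
time: 34.63
position: [0.5018, -0.3295, 0.1224]
tool_rot: [1.0, -0.002, 0.0, 0.0]
ft_force: [-0.3, -0.5, -1.4]
grip_width: 0.026
grip_force: 20.0
```

Run:
```python
from h import *
go(.500,-.3322,.065,-.45); racked()
```

```text
t34.6 [ 0.5018 -0.3295  0.1224] yaw-0.2 -> [-0.009  0.014  0.287] turn 0.0015
racked [ 0.52958649 -0.39585727] [26.4 64.6] yaw -0.63 y f/b [-0.3947 -0.3965] [0.0726 0.0756 0.0767]
```

Call:
move_arm(motion="-1 -0.006 0.01 0.06 0.002; -1 -0.006 0.01 0.12 0.002; -1 -0.006 0.01 0.17 0.002; -1 -0.006 0.01 0.22 0.002; -1 -0.006 0.01 0.26 0.002; -1 -0.006 0.01 0.28 0.002; -1 -0.006 0.01 0.285 0.002; -1 -0.006 0.01 0.285 0.002")

```text
time: 35.35
position: [0.499, -0.3326, 0.0649]
tool_rot: [1.0, -0.006, -0.001, -0.001]
ft_force: [-3.2, 2.0, 6.4]
grip_width: 0.026
grip_force: 20.0
```

Run:
```python
from h import *
print(robot.get_obs()['ft_force']); go(.500,-.3322,.065,-.45)
```

```text
[-3.22353675  1.97830055  6.4112984 ]
t35.4 [ 0.499  -0.3326  0.0649] yaw-0.7 -> [ 0.005 -0.002 -0.   ] turn -0.0013
```

Call:
move_arm(motion="-0.05 0 0 0 0; -0.05 0 0 0 0; -0.05 0 0 0 0; -0.05 0 0 0 0; -0.05 0 0 -0.1 0; -0.05 0 0 -0.3 0; -0.05 0 0 -0.5 0; -0.05 0 0 -0.7 0; 0.3 0 -0.2 -0.85 0; 0.3 0 -0.4 -0.85 0; 0.3 0 -0.6 -0.85 0; 0.3 0 -0.8 -0.85 0")

```text
time: 36.35
position: [0.502, -0.1743, 0.2356]
tool_rot: [1.0, -0.007, 0.001, 0.001]
ft_force: [1.3, 0.7, 0.3]
grip_width: 0.0547
grip_force: 0.0
```

Run:
```python
from h import *
print(pose()); racked()
```

```text
(36.35, array([ 0.50202227, -0.17427573,  0.23558681]), np.float64(-0.779214384884254))
racked [ 0.50706485 -0.39520593] [ 26.8 108.7] yaw -0.58 y f/b [-0.3944 -0.3961] [0.0712 0.0754 0.0767]
racked [ 0.50620712 -0.33302231] [ 26.3 106.6] yaw -0.77 y f/b [-0.3319 -0.3342] [0.0716 0.0755 0.0767]
```

Call:
move_arm(motion="0.3 0 -1 -0.1 0; 0.3 0 -1 -0.1 0; 0.3 0 -1 -0.1 0; 0.3 0 -1 -0.1 0; 0.3 0 -1 -0.1 0")

```text
time: 36.82
position: [0.5038, 0.0271, 0.2547]
tool_rot: [1.0, -0.006, 0.0, -0.0]
ft_force: [0.6, -0.9, 0.1]
grip_width: 0.0564
grip_force: 0.0
```

Call:
move_arm(motion="0.3 -0.1 -1 0 0; 0.3 -0.1 -1 0 0; 0.3 -0.1 -1 0 0; 0.3 -0.1 -1 0 0; 0.3 -0.1 -1 0 0")

```text
time: 37.23
position: [0.4861, 0.2276, 0.2545]
tool_rot: [1.0, -0.005, 0.0, -0.0]
ft_force: [0.4, -0.8, -0.3]
grip_width: 0.0564
grip_force: 0.0
```

Call:
move_arm(motion="0.3 -0.05 -0.65 0 0; 0.3 -0.05 -0.65 0 0; 0.3 -0.05 -0.65 0 0; 0.3 -0.05 -0.65 0 0; 0.3 -0.05 -0.65 0 0; 0.3 -0.05 -0.65 0 0")

```text
time: 37.73
position: [0.4779, 0.3548, 0.254]
tool_rot: [1.0, -0.005, -0.0, 0.001]
ft_force: [0.5, -0.2, -0.9]
grip_width: 0.0566
grip_force: 0.0
```

Run:
```python
from h import *
m,p,d=snap("wrist"); K=kebabs(m,p,d)
for k in K: print(k[0],np.round(k[1],1),k[2])
go(.497,.3736,.08,-2)
```

```text
[0.57468933 0.08177753] [  7.6 102.6] -1.706451416015625
[0.51511743 0.38519986] [ 25.5 109.9] -3.8490524291992188
[0.5043009  0.44604486] [ 26.4 108.8] -0.9335556030273438
t37.8 [0.4781 0.354  0.2541] yaw-0.7 -> [ 0.094 -0.1    0.87 ] turn 0.0072
```

Call:
move_arm(motion="0 0.15 -0.158 0 0.0175; 0 0.15 -0.158 0.2 0.0175; 0 0.15 -0.158 0.4 0.0175; 0 0.15 -0.158 0.6 0.0175; 0 0.15 -0.158 0.8 0.0175; 0 0.15 -0.158 0.85 0.0175; 0 0.15 -0.158 0.85 0.0175; 0 0.15 -0.158 0.85 0.0175")

```text
time: 38.45
position: [0.5097, 0.3854, 0.0854]
tool_rot: [0.999, -0.034, 0.0, -0.0]
ft_force: [0.7, 0.8, 0.9]
grip_width: 0.0434
grip_force: 0.0
```

Run:
```python
from h import *
m,p,d=snap("wrist"); K=kebabs(m,p,d)
for k in K: print(k[0],np.round(k[1],1),k[2])
go(.508,.3857,.0245,-3.85)
```

```text
[0.52745923 0.38510214] [25.8 85.6] -3.8086700439453125
[0.52449847 0.44576984] [26.5 69.8] -0.9385528564453125
t38.5 [0.5107 0.3863 0.0868] yaw-3.9 -> [-0.014  0.005  0.312] turn -0.0004
```

Call:
move_arm(motion="0 -0.012 0.004 0.15 0; 0 -0.012 0.004 0.26 0; 0 -0.012 0.004 0.308 0; 0 -0.012 0.004 0.308 0; -1 -0.012 0.004 0.308 0; -1 -0.012 0.004 0.308 0; -1 -0.012 0.004 0.308 0; -1 -0.012 0.004 0.308 0; -1 -0.012 0.004 0.308 0; -1 -0.012 0.004 0.308 0; -1 -0.012 0.004 0.308 0", newtons=20)

```text
time: 39.42
position: [0.5073, 0.3864, 0.0246]
tool_rot: [0.999, -0.033, 0.001, -0.001]
ft_force: [0.1, 0.5, 6.5]
grip_width: 0.026
grip_force: 20.0
```

Call:
move_arm(motion="-1 0 0 -0.1 0; -1 0 0 -0.3 0; -1 0 0 -0.5 0; -1 0 0 -0.7 0; -1 0 0.2 -0.7 -0.019; -1 0 0.4 -0.7 -0.019; -1 0 0.6 -0.7 -0.019; -1 0 0.8 -0.7 -0.019; -1 0 1 -0.7 -0.019; -1 0 1 -0.7 -0.019")

```text
time: 40.25
position: [0.4912, 0.1801, 0.1628]
tool_rot: [1.0, -0.006, -0.002, 0.002]
ft_force: [0.4, -0.2, -1.8]
grip_width: 0.0258
grip_force: 20.0
```

Call:
move_arm(motion="-1 0 0.2 0 0; -1 0 0.4 0 0; -1 0 0.6 0 0; -1 0 0.8 0 0; -1 0 1 0 0; -1 0 1 0 0; -1 0 1 0 0")

```text
time: 40.83
position: [0.4916, -0.0158, 0.163]
tool_rot: [1.0, -0.006, 0.0, -0.0]
ft_force: [0.7, 0.4, -2.3]
grip_width: 0.026
grip_force: 20.0
```

Run:
```python
from h import *
o=robot.get_obs(); print(o['grip_width'],o['grip_force'],o['ft_force'])
go(.500,-.2726,.12,-.45)
```

```text
0.025960841640126974 19.99527350300923 [ 0.66768481  0.36968543 -2.25198993]
t40.8 [ 0.4916 -0.0158  0.163 ] yaw-0.7 -> [0.058 1.284 0.215] turn -0.0014
```

Call:
move_arm(motion="-1 0.02 0.2 0 0; -1 0.04 0.4 0 0; -1 0.05 0.6 0 0; -1 0.05 0.8 0 0; -1 0.05 0.95 0 0; -1 0.05 0.95 0 0")

```text
time: 41.33
position: [0.5019, -0.2086, 0.1632]
tool_rot: [1.0, -0.005, 0.002, 0.002]
ft_force: [0.4, 0.1, -0.4]
grip_width: 0.026
grip_force: 20.0
```

Call:
move_arm(motion="-1 0 0.15 0 0; -1 0 0.3 0.08 0; -1 0 0.33 0.15 0; -1 0 0.33 0.2 0; -1 0 0.33 0.2 0; -1 0 0.33 0.2 0; -1 0 0.33 0.2 0; -1 0 0.33 0.2 0; -1 0 0.33 0.2 0")

```text
time: 42.08
position: [0.4999, -0.2692, 0.1238]
tool_rot: [1.0, -0.003, 0.001, 0.0]
ft_force: [0.2, -0.3, -0.7]
grip_width: 0.0259
grip_force: 20.0
```

Run:
```python
from h import *
go(.500,-.2726,.065,-.45); m,p,d=snap("wrist"); go(.500,-.2726,.065,-.45)
```

```text
t42.1 [ 0.4999 -0.2692  0.1238] yaw-0.3 -> [0.    0.017 0.294] turn 0.0006
t42.1 [ 0.4999 -0.2695  0.1237] yaw-0.4 -> [0.    0.015 0.294] turn 0.0005
```

Call:
move_arm(motion="-1 0 0.012 0.06 0.001; -1 0 0.012 0.12 0.001; -1 0 0.012 0.17 0.001; -1 0 0.012 0.22 0.001; -1 0 0.012 0.26 0.001; -1 0 0.012 0.285 0.001; -1 0 0.012 0.292 0.001; -1 0 0.012 0.292 0.001")

```text
time: 42.8
position: [0.4992, -0.2722, 0.0642]
tool_rot: [1.0, -0.005, -0.0, -0.0]
ft_force: [0.3, -0.2, -1.9]
grip_width: 0.0255
grip_force: 20.0
```

Run:
```python
from h import *
print(robot.get_obs()['ft_force']); go(.500,-.2726,.065,-.45)
```

```text
[ 0.26570898 -0.23918409 -1.86998006]
t42.8 [ 0.4992 -0.2722  0.0642] yaw-0.6 -> [ 0.004  0.002 -0.004] turn -0.0008
```

Call:
move_arm(motion="-1 0 0 0.004 0; -0.05 0 0 0.004 0; -0.05 0 0 0.004 0; -0.05 0 0 0.004 0; -0.05 0 0 0.004 0; -0.05 0 0 -0.1 0; -0.05 0 0 -0.3 0; -0.05 0 0 -0.5 0; -0.05 0 0 -0.7 0; 0.3 0 -0.2 -0.9 0; 0.3 0 -0.4 -0.9 0; 0.3 0 -0.6 -0.9 0")

```text
time: 43.8
position: [0.5024, -0.1613, 0.2479]
tool_rot: [1.0, -0.007, 0.004, 0.002]
ft_force: [0.5, 0.6, 0.1]
grip_width: 0.0528
grip_force: 0.0
```

Run:
```python
from h import *
print(pose()); racked()
```

```text
(43.8, array([ 0.50236597, -0.16125122,  0.2478649 ]), np.float64(-0.7625175866811332))
racked [ 0.50691953 -0.3952912 ] [ 27.6 108.8] yaw -0.47 y f/b [-0.3946 -0.396 ] [0.0714 0.0754 0.0768]
racked [ 0.50516116 -0.33304889] [ 26.6 108.2] yaw -0.77 y f/b [-0.3319 -0.3342] [0.0717 0.0754 0.0767]
racked [ 0.50770883 -0.2733092 ] [ 26.1 108.7] yaw -0.3 y f/b [-0.2729 -0.2737] [0.0724 0.0755 0.0768]
```

Call:
move_arm(motion="0.3 0 -1 -0.1 0; 0.3 0 -1 -0.1 0; 0.3 0 -1 -0.1 0; 0.3 0 -1 -0.1 0; 0.3 0 -1 -0.1 0")

```text
time: 44.27
position: [0.5019, 0.042, 0.2645]
tool_rot: [1.0, -0.005, -0.0, -0.0]
ft_force: [-0.2, -0.9, -0.3]
grip_width: 0.0564
grip_force: 0.0
```

Call:
move_arm(motion="0.3 0 -1 0 0; 0.3 0 -1 0 0; 0.3 0 -1 0 0; 0.3 0 -1 0 0; 0.3 0 -1 0 0")

```text
time: 44.68
position: [0.5041, 0.2424, 0.2643]
tool_rot: [1.0, -0.004, 0.0, -0.0]
ft_force: [0.4, -0.1, -0.4]
grip_width: 0.0567
grip_force: 0.0
```

Call:
move_arm(motion="0.3 -0.05 -0.8 0 0; 0.3 -0.05 -0.8 0 0; 0.3 -0.05 -0.8 0 0; 0.3 -0.05 -0.8 0 0; 0.3 -0.05 -0.8 0 0; 0.3 -0.05 -0.8 0 0; 0.3 -0.05 -0.8 0 0")

```text
time: 45.27
position: [0.4959, 0.3991, 0.2637]
tool_rot: [1.0, -0.005, -0.0, 0.001]
ft_force: [0.7, -0.3, 0.1]
grip_width: 0.0563
grip_force: 0.0
```

Run:
```python
from h import *
m,p,d=snap("wrist"); K=kebabs(m,p,d)
for k in K: print(k[0],np.round(k[1],1),k[2])
x,y=K[-1][0]; go(x-.007,y,.08,K[-1][2])
```

```text
[0.55956061 0.08201289] [ 4.  71.6] -0.00775909423828125
[0.50416687 0.4460426 ] [ 25.9 109.6] -1.0274581909179688
t45.3 [0.4962 0.3985 0.2639] yaw-0.6 -> [ 0.003 -0.239  0.919] turn 0.0022
```

Call:
move_arm(motion="0.3 0.003 -0.24 0.1 0.002; 0.3 0.003 -0.24 0.3 0.002; 0.3 0.003 -0.24 0.5 0.002; 0.3 0.003 -0.24 0.7 0.002; 0.3 0.003 -0.24 0.9 0.002; 0.3 0.003 -0.24 0.92 0.002; 0.3 0.003 -0.24 0.92 0.002; 0.3 0.003 -0.24 0.92 0.002")

```text
time: 45.98
position: [0.4992, 0.4473, 0.082]
tool_rot: [1.0, -0.009, 0.001, -0.001]
ft_force: [0.0, 0.1, 0.5]
grip_width: 0.0566
grip_force: 0.0
```

Run:
```python
from h import *
m,p,d=snap("wrist"); K=kebabs(m,p,d)
for k in K: print(k[0],np.round(k[1],1),k[2])
go(.497,.446,.0245,-.9)
```

```text
[0.51726685 0.44612234] [25.4 84.1] -1.0504837036132812
t46.0 [0.4999 0.4481 0.0833] yaw-1.0 -> [-0.016  0.012  0.294] turn -0.0007
```

Then carry to the notch pair at y = -0.213 (659 mm).

Call:
move_arm(motion="0.3 -0.01 0.006 0.14 0; 0.3 -0.01 0.006 0.24 0; 0.3 -0.01 0.006 0.288 0; 0.3 -0.01 0.006 0.288 0; -1 -0.01 0.006 0.288 0; -1 -0.01 0.006 0.288 0; -1 -0.01 0.006 0.288 0; -1 -0.01 0.006 0.288 0; -1 -0.01 0.006 0.288 0; -1 -0.01 0.006 0.288 0; -1 -0.01 0.006 0.288 0; -1 -0.01 0.006 0.288 0", newtons=20)

```text
time: 47.03
position: [0.4958, 0.4468, 0.0232]
tool_rot: [1.0, -0.008, 0.0, -0.0]
ft_force: [-1.2, 0.3, 3.6]
grip_width: 0.0259
grip_force: 20.0
```

Call:
move_arm(motion="-1 0 0 -0.1 0; -1 0 0 -0.3 0; -1 0 0 -0.5 0; -1 0 0 -0.7 0; -1 0 0.2 -0.7 -0.002; -1 0 0.4 -0.7 -0.002; -1 0 0.6 -0.7 -0.002; -1 0 0.8 -0.7 -0.002; -1 0 1 -0.7 -0.002; -1 0 1 -0.7 -0.002")

```text
time: 47.87
position: [0.4904, 0.2399, 0.1618]
tool_rot: [1.0, -0.008, -0.002, 0.002]
ft_force: [-0.1, -0.2, -0.5]
grip_width: 0.0257
grip_force: 20.0
```

Call:
move_arm(motion="-1 0 0.2 0 0; -1 0 0.4 0 0; -1 0 0.6 0 0; -1 0 0.8 0 0; -1 0 1 0 0; -1 0 1 0 0; -1 0 1 0 0")

```text
time: 48.45
position: [0.4902, 0.0446, 0.1623]
tool_rot: [1.0, -0.008, -0.0, -0.0]
ft_force: [0.5, 0.5, -2.1]
grip_width: 0.0259
grip_force: 20.0
```

Run:
```python
from h import *
o=robot.get_obs(); print(o['grip_width'],o['grip_force'],o['ft_force'])
go(.500,-.2128,.12,-.45)
```

```text
0.02593488885648483 19.998184530995786 [ 0.53353384  0.49472053 -2.07483103]
t48.5 [0.4902 0.0446 0.1623] yaw-0.9 -> [0.069 1.286 0.211] turn -0.0025
```

Call:
move_arm(motion="-1 0.02 0.2 0 -0.002; -1 0.04 0.4 0 -0.002; -1 0.06 0.6 0 -0.002; -1 0.06 0.8 0 -0.002; -1 0.06 0.95 0 -0.002; -1 0.06 0.95 0 -0.002")

```text
time: 48.95
position: [0.5022, -0.148, 0.1626]
tool_rot: [1.0, -0.004, 0.002, 0.002]
ft_force: [0.5, -0.7, -1.2]
grip_width: 0.0258
grip_force: 20.0
```

Call:
move_arm(motion="-1 0 0.15 0 0; -1 0 0.3 0.08 0; -1 0 0.33 0.15 0; -1 0 0.33 0.2 0; -1 0 0.33 0.2 0; -1 0 0.33 0.2 0; -1 0 0.33 0.2 0; -1 0 0.33 0.2 0; -1 0 0.33 0.2 0")

```text
time: 49.7
position: [0.5003, -0.2089, 0.1234]
tool_rot: [1.0, -0.001, 0.001, 0.0]
ft_force: [0.1, -0.7, -2.3]
grip_width: 0.0261
grip_force: 20.0
```

Run:
```python
from h import *
m,p,d=snap("wrist"); go(.499,-.2128,.0638,-.45)
```

```text
t49.8 [ 0.5002 -0.2091  0.1233] yaw-0.2 -> [-0.006  0.018  0.298] turn 0.0015
```

Call:
move_arm(motion="-1 -0.005 0.013 0.06 0.0015; -1 -0.005 0.013 0.12 0.0015; -1 -0.005 0.013 0.17 0.0015; -1 -0.005 0.013 0.22 0.0015; -1 -0.005 0.013 0.26 0.0015; -1 -0.005 0.013 0.285 0.0015; -1 -0.005 0.013 0.295 0.0015; -1 -0.005 0.013 0.295 0.0015")

```text
time: 50.42
position: [0.4986, -0.2121, 0.0631]
tool_rot: [1.0, -0.004, -0.0, -0.0]
ft_force: [1.3, -0.4, -2.0]
grip_width: 0.026
grip_force: 20.0
```

Run:
```python
from h import *
print(robot.get_obs()['ft_force']); go(.499,-.2128,.0638,-.45)
```

```text
[ 1.34437145 -0.44278414 -2.0314039 ]
t50.4 [ 0.4986 -0.2121  0.0631] yaw-0.5 -> [ 0.002  0.004 -0.004] turn -0.0003
```

Release, rise, back off over free space and look.

Call:
move_arm(motion="-1 0 0 0.003 0; -0.05 0 0 0.003 0; -0.05 0 0 0.003 0; -0.05 0 0 0.003 0; -0.05 0 0 0.003 0; -0.05 0 0 -0.1 0; -0.05 0 0 -0.3 0; -0.05 0 0 -0.5 0; -0.05 0 0 -0.7 0; 0.3 -0.2 0 -0.9 0; 0.3 -0.3 0 -0.95 0; 0.3 -0.3 0 -0.95 0")

```text
time: 51.42
position: [0.4361, -0.2115, 0.2578]
tool_rot: [1.0, -0.005, 0.001, 0.002]
ft_force: [-0.6, 0.2, -0.6]
grip_width: 0.0527
grip_force: 0.0
```

Call:
move_arm(motion="0.3 0 0 0 0; 0.3 0 0 0 0; 0.3 0 0 0 0")

```text
time: 51.67
position: [0.4391, -0.2116, 0.2528]
tool_rot: [1.0, -0.004, -0.0, -0.0]
ft_force: [0.4, 0.5, -0.2]
grip_width: 0.0562
grip_force: 0.0
```

Run:
```python
from h import *
print(pose()); racked()
m,p,d=snap("wrist"); C=cloud(m,d)
s=(abs(C[...,0]-.43)<.06)&(abs(C[...,1]+.065)<.06)&(C[...,2]>.082)&(C[...,2]<.1); Q=C[s]; A=np.c_[Q[:,:2],np.ones(len(Q))]; print("cup rim",len(Q),Q.min(0),Q.max(0),np.linalg.lstsq(A,Q[:,2],rcond=None)[0])
mt,pt,dt=snap("side"); 
cv2.imwrite("pics/f.png",np.hstack([cv2.resize(p[:,:,::-1],(400,300)),cv2.resize(pt[:,:,::-1],(400,300))]))
```

```text
(51.6667, array([ 0.4390756 , -0.21161025,  0.25276912]), np.float64(-0.5046362689748116))
racked [ 0.5066413  -0.39547845] [ 26.6 109.7] yaw -0.81 y f/b [-0.3943 -0.3967] [0.0721 0.0754 0.0767]
racked [ 0.50485678 -0.33340878] [ 26.8 109.1] yaw -0.84 y f/b [-0.3322 -0.3347] [0.072  0.0755 0.0767]
racked [ 0.50781158 -0.27370096] [ 26.4 109.8] yaw -0.43 y f/b [-0.2731 -0.2743] [0.073  0.0755 0.0767]
racked [ 0.50740399 -0.21364079] [ 25.8 110. ] yaw -0.98 y f/b [-0.2122 -0.2151] [0.0733 0.0755 0.0768]
cup rim 991 [ 0.3933742  -0.10190984  0.08201312] [ 0.46144365 -0.03252234  0.0913576 ] [ 0.00708546 -0.01113002  0.08378436]
```

View pics/f.png

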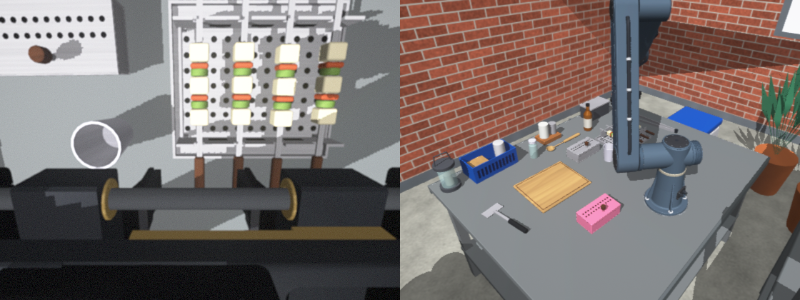

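```bash
python3 -c "
from rig import robot
print(robot.hand_in())"
```

```text
the job is handed in; nothing more can be done
None
```

I handed the job in at about 52 s: all six chunks are in the shut smoker box, the empty cup stands upright on the worktop about 13 mm from where it started, and all four kebabs sit in the rack's four notch pairs at the expected height.

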